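# Clamp mould plates on end for edge dressing

## Task

Stand every metal mould plate that lies on the worktop on end in the clamp, steel pins uppermost, one plate to a bay, ready for edge dressing. When all of them stand in it, screw the lever bolt in clockwise until it is snug, with its red lever still up, and then fold the lever fully down so that it is closed. Leave the frit jar and the tumbler where they are.

Things in the scene. Friction and masses are not known exactly. Their poses are not given: they have to be found in the camera images.
- plate_brass_center (a point): Centre of the brass (yellow) mould plate, 54 x 90 x 16 mm, 0.40 to 0.63 kg, lying flat at first (centre 8 mm up), ribs up; may be absent. x = across the 54 mm width, y = along the 90 mm length, z = through the thickness. In the clamp its pinned short edge (+y) is up. It stands alone on a short edge.
- plate_brass_pins (a point): Mid-point between the brass (yellow) plate's two steel trunnion pins, 37 mm from its centre along +y; axes as the plate. The pins are 8 mm thick, stick out 6 mm from the long sides and have domed ends, 66 mm over both. Pinched by the pin ends (about 10 N) and lifted, the plate swings between the fingers, stiffly if gripped hard, so it can be stood on its other end.
- plate_copper_center (a point): Centre of the copper (reddish) mould plate, 54 x 90 x 16 mm, 0.40 to 0.63 kg, lying flat at first (centre 8 mm up), ribs up; may be absent. x = across the 54 mm width, y = along the 90 mm length, z = through the thickness. In the clamp its pinned short edge (+y) is up. It stands alone on a short edge.
- plate_copper_pins (a point): Mid-point between the copper (reddish) plate's two steel trunnion pins, 37 mm from its centre along +y; axes as the plate. The pins are 8 mm thick, stick out 6 mm from the long sides and have domed ends, 66 mm over both. Pinched by the pin ends (about 10 N) and lifted, the plate swings between the fingers, stiffly if gripped hard, so it can be stood on its other end.
- plate_alu_center (a point): Centre of the aluminium (pale) mould plate, 54 x 90 x 16 mm, 0.40 to 0.63 kg, lying flat at first (centre 8 mm up), ribs up; may be absent. x = across the 54 mm width, y = along the 90 mm length, z = through the thickness. In the clamp its pinned short edge (+y) is up. It stands alone on a short edge.
- plate_alu_pins (a point): Mid-point between the aluminium (pale) plate's two steel trunnion pins, 37 mm from its centre along +y; axes as the plate. The pins are 8 mm thick, stick out 6 mm from the long sides and have domed ends, 66 mm over both. Pinched by the pin ends (about 10 N) and lifted, the plate swings between the fingers, stiffly if gripped hard, so it can be stood on its other end.
- bay1 (a point): Bay 1, farthest from the bolt: this point is where the centre of a clamped plate is, 45 mm above the bay floor, which is 8 mm above the worktop. x = along the plate's width, y = the direction from bay to bay (52 mm apart) and on to the bolt beyond bay3, z = up: the axes of the whole clamp, as for bay2 and bay3.
- bay2 (a point): Bay 2, the middle one; point and axes as bay1. With the bolt out each bay is 25 mm wide along y: from a dark fixed fin 8 mm on the -y side of the point to a blue moving fin 17 mm on its +y side. Both fins end 50 mm above the bay floor. Blue side bars, 66 mm apart along x and as high, shut the ends of the bay.
- bay3 (a point): Bay 3, nearest the bolt; point and axes as bay1. Turning the bolt in moves all blue fins 8.4 mm to -y, so that each bay narrows to 16.6 mm and sets a leaning plate upright.
- lever_bolt (a joint): Turn of the lever bolt: 0 = backed out, 8.0 rad = snug (hard stop); grows clockwise seen from above. Vertical axis; it stays where it is left; about 0.05 N m to turn. It sinks 8 mm over the whole way and closes the bays. Starts between 0 and 1.
- bolt_lever (a joint): Fold of the bolt's red lever: 0 = straight up (open), 1.571 rad = level (folded closed). A stiff hinge (0.12 N m) that stays where it is left.
- bolt_pivot (a point): Hinge of the lever, on the bolt's axis, on top of the grey housing at the end of the clamp beyond bay 3, 15 mm above the underside of the bolt's 30 mm round flange. Turns with the bolt. z = up; x = the lever's hinge axis and its thin direction; the lever folds towards +y. When the bolt is snug this y is the clamp's y, pointing away from the bays. The 12 x 18 mm red lever begins 10 mm above it.
- lever_grip (a point): Point on the red lever's centre line 40 mm from its hinge, a good place to hold it from above (12 mm thick along x, 18 mm wide along y); z = along the lever to its free end.
- lever_tip (a point): Free end of the red lever, 64 mm from its hinge; axes as lever_grip.
- jar: Frit jar with a yellow metal lid, 64 mm across, 92 mm high; origin under its centre. To be left alone.
- glass: Pale green tumbler, 68 mm across, 90 mm high; origin under its centre. To be left alone.
Things that resemble listed ones, but are neither listed nor needed, are in the scene too. Of the things shaped like the part that bears plate_copper_center, the copper one is meant.

How it is judged:
By the outcome, as a careful person would: the job done as asked, in the order asked, and still so for the second after the job is handed in, with the robot touching nothing.
Of plate_brass, plate_copper, plate_alu only 2 to 3 are there at a start; the rules pass over those that are not, and their reading is None.
At some moment in a run one of plate_brass, plate_copper, plate_alu may be knocked a few centimetres aside while the robot is not near it.
It also fails if it takes over 210 s, if anything falls off the work surface, if the arm or the gripper's body presses on something with over 40 N, if the wrist force passes 120 N, or if a joint passes its speed limit or range.

## Robot

A 7-joint arm with a two-finger parallel gripper is mounted at the origin on a cart in front of the work surface, level with it; the furniture and walls round the work are solid. World frame = base frame: x ahead of the robot, y to its left, z up, the work surface at z = 0. Lengths are in m, angles in rad, forces in N, time in s.
With the tool pointing down it reaches from about 0.4 to 0.925 m from the base axis. Payload 5.6 kg.
Tool frame: the origin (TCP) lies at the very end of the fingers, on their centre line; the grasp point (between the pads) lies 19 mm behind it; z points along the fingers, y is the line along which they close (so a half turn about z gives the same grasp; the last joint's range is limited). The gripper opens to 85 mm and grips with 20 to 120 N. Pads are 22 mm wide; open, the fingers measure 114 mm over their backs; the gripper's body (76 mm by 85 mm) begins 54 mm behind the grasp point. The pads swing forward as they close: fully open they stand 13 mm farther back than shut.
Start: joints at [1.102, 0.468, -0.012, 1.603, 0.006, 1.071, -0.056], TCP at [0.268, -0.592, 0.194] pointing down, gripper open.
Joint ranges: [-2.53, 2.53], [-0.31, 2.02], [-1.57, 1.55], [0.28, 2.44], [-1.29, 4.43], [0.15, 1.84], [-2.92, 2.92]. Speed limits (rad/s): [2.57, 2.57, 3.14, 3.14, 3.14, 3.14, 3.14].

## Interface

Orientations are given as a unit quaternion [x, y, z, w].
In Python, from plant import ctrl, vision, workorder gives the robot as it stands.
- The arm moves only by the shell command python3 -m handwheel 'ROWS' [OPENING]. ROWS is JSON, a list of rows, each a list of 2 entries, a list of its own where there are three numbers: the shift along the tool's x, y, z in mm, then the turn about the tool's z in rad. A call has exactly 5 rows; each row shifts and turns the commanded pose from where the row before left it, along the tool's axes as they then stand; what a row does not reach is not made up. A row lasts 1/12 s, in which the tool goes at most 41.7 mm and 7.16 degrees, less where a joint would pass 70% of its speed; a pose out of reach is approached as far as the arm can. A call is refused whole if a number of a shift passes 41.7 or a number of a turn 0.125, either way. A call with a gripper value outside its range is refused whole. OPENING is the opening, from 0 (shut) to 1 (fully open), set as the call begins (- or left out, the last holds). The fingers move at their own pace and stop on an object; the grip force is fixed at half the most. Time passes only in rows, so rows that do not move let the fingers close, or fill a call up. It gives the time, the measured TCP pose, the force, the opening and the grip force at its end, in the units of the state.
- ctrl.get_obs(): the state, without advancing time (a new reading comes with each control period).
- vision.get_image(name): name is "side" or "top"; returns the picture (400x640x3 uint8, blue, green, red); there is no depth.
- vision.camera_info(name): a dict with "vfov" (degrees; the focal length in pixels is half the picture's height over the tangent of half this angle, whatever the lens; pixels are square), "cx", "cy" (the principal point, pixels), "k1" (the pictures are not rectified: a ray, as slopes to the right and down, at radius r is drawn at 1 + k1 r^2 times it, then the intrinsics apply), "world_to_cam" (4x4, takes a point from world to camera coordinates). Camera axes: x right, y up, looking along -z (the intrinsics and any distortion apply to the point x, -y, -z); pixel columns grow to the right and rows downward; lengths in m; the calibration is good to about 2 mm. A picture is of the moment at which its call begins. camera_info takes no time and is no camera call.
- workorder.sign_off(): hands the job in; it is judged then, once.
Trained networks look in the newest picture that a camera, given by its name, has taken for a name from the list of things; names that differ only in an ending like _2 or _b are one class to them, and where a whole thing is asked for, a point or a joint stands for the part that bears it (a point fixed in the world has none). Each returns a list of dicts, best first, with "score" (0 to 1); they miss things now and then, are a little off and sometimes report something else, mostly with a low value. They report only what shows in the picture. A call takes as long as a camera call. They do not tell look-alikes from the thing itself.
- vision.look_for(camera, label): "position" ([x, y, z] in m, in world coordinates, good to about 4 mm: the middle of the surface that is visible of it).
The state is a dict: "clock": time; "joint_positions": joint angles; "qvel": joint speeds; "effort": joint torques, N m; "position": TCP position; "orientation": TCP orientation; "ft_force": force on the tool from outside, world axes, zero at the start; "torque": the same for the moment, N m; "gripper_width": opening from 0.0 (shut) to 1.0 (fully open); "gripper_force": force on a finger pad.
Only numpy, scipy, OpenCV 4.12 (cv2) and the standard library are available. Lean on these libraries where they do the work, as an engineer would, in place of code of your own. Each camera call takes 0.05 s, during which the arm holds its last target. There are 200 camera calls.

## Working session

There is one attempt and no reset: what is moved stays moved. The work goes in short steps, Python scripts to look and compute and a shell command to move; the robot and the scene stay as the last step left them, time stands still between calls to the robot, and variables do not carry over. Pictures are saved under pics/ and viewed, at most 14 in all, crops included, and the job is handed in when it is done.

```bash
mkdir -p pics; ls; cat > h.py <<'E'
import numpy as np, cv2
from plant import ctrl, vision, workorder
def info(n):
    c=vision.camera_info(n); f=200/np.tan(np.radians(c['vfov'])/2); return c,f
def proj(n,P):
    c,f=info(n); M=np.array(c['world_to_cam']); p=M[:3,:3]@np.array(P)+M[:3,3]
    s=np.array([p[0],-p[1]])/-p[2]; s=s*(1+c['k1']*(s@s)); return np.array([c['cx'],c['cy']])+f*s
def unproj(n,u,v,z):
    c,f=info(n); M=np.array(c['world_to_cam']); d=np.array([(u-c['cx'])/f,(v-c['cy'])/f]); s=d.copy()
    for _ in range(20): s=d/(1+c['k1']*(s@s))
    r=M[:3,:3].T@np.array([s[0],-s[1],-1]); o=-M[:3,:3].T@M[:3,3]
    return o+r*(z-o[2])/r[2]
def snap(n,name,crop=None,scale=1):
    im=vision.get_image(n)
    if crop: x0,y0,x1,y1=crop; im=im[y0:y1,x0:x1]
    if scale!=1: im=cv2.resize(im,None,fx=scale,fy=scale,interpolation=cv2.INTER_CUBIC)
    cv2.imwrite('pics/'+name+'.png',im)
E
python3 - <<'E'
from h import *
np.set_printoptions(precision=4,suppress=True)
for n in('top','side'):
    c,f=info(n);print(n,f,c['cx'],c['cy'],c['k1']);M=np.array(c['world_to_cam']);print(M,-M[:3,:3].T@M[:3,3])
    snap(n,n+'0',None,1.25)
    for l in ['plate_brass_center','plate_brass_pins','plate_copper_center','plate_copper_pins','plate_alu_center','plate_alu_pins','bolt_pivot','lever_grip','lever_tip','jar','glass']:
        print(l,[(np.round(d['position'],3).tolist(),round(d['score'],2)) for d in vision.look_for(n,l)[:3]])
o=ctrl.get_obs();print(o)
E
```

```text
pics
top 434.09974187579365 316.75318708502914 197.72100712768824 0.013945945824632941
[[ 0.0166 -0.9998  0.0139  0.1318]
 [ 0.9849  0.0187  0.1723 -0.564 ]
 [-0.1725  0.0108  0.9849 -1.016 ]
 [ 0.      0.      0.      1.    ]] [0.378  0.1533 1.0961]
plate_brass_center []
plate_brass_pins []
plate_copper_center [([0.457, 0.21, 0.016], 0.93), ([0.601, -0.005, 0.031], 0.68), ([0.412, 0.041, 0.02], 0.67)]
plate_copper_pins [([0.405, 0.045, 0.012], 0.79), ([0.466, 0.21, 0.017], 0.66)]
plate_alu_center [([0.456, -0.081, 0.019], 0.81)]
plate_alu_pins [([0.456, -0.084, 0.019], 0.84)]
bolt_pivot [([0.586, 0.089, 0.076], 0.54)]
lever_grip [([0.591, 0.088, 0.134], 0.54)]
lever_tip [([0.587, 0.087, 0.134], 0.45)]
jar [([0.611, 0.33, 0.087], 0.69)]
glass [([0.506, 0.444, 0.04], 0.63)]
side 404.28404745034095 323.6459130203496 201.52816556631632 -0.043098610053380976
[[ 0.4551  0.8904  0.0069 -0.3687]
 [-0.6575  0.3308  0.677   0.2265]
 [ 0.6006 -0.3126  0.7359 -1.371 ]
 [ 0.      0.      0.      1.    ]] [ 1.1401 -0.1752  0.8582]
plate_brass_center []
plate_brass_pins []
plate_copper_center [([0
[... 372 characters left out ...]
[([0.633, 0.325, 0.067], 0.95), ([0.617, -0.018, 0.037], 0.7)]
glass [([0.515, 0.422, 0.06], 0.94), ([0.47, 0.199, 0.021], 0.37), ([0.596, 0.085, 0.083], 0.23)]
{'clock': 1.2, 'joint_positions': array([ 1.102 ,  0.4675, -0.0116,  1.6027,  0.006 ,  1.0714, -0.0563]), 'qvel': array([-0.0003,  0.0008,  0.0008,  0.0013,  0.0006, -0.0002,  0.0009]), 'effort': array([  0.0003, -53.224 ,   0.0219, -25.1623,   0.0116,   0.0013,
         0.    ]), 'position': array([ 0.2684, -0.592 ,  0.1943]), 'orientation': array([ 0.9774,  0.2113, -0.    ,  0.    ]), 'ft_force': array([ 1.0252,  0.5974, -0.3219]), 'torque': array([0.0264, 0.0372, 0.008 ]), 'gripper_force': 0.0, 'gripper_width': 0.9998026413529357}
```

View pics/top0.png

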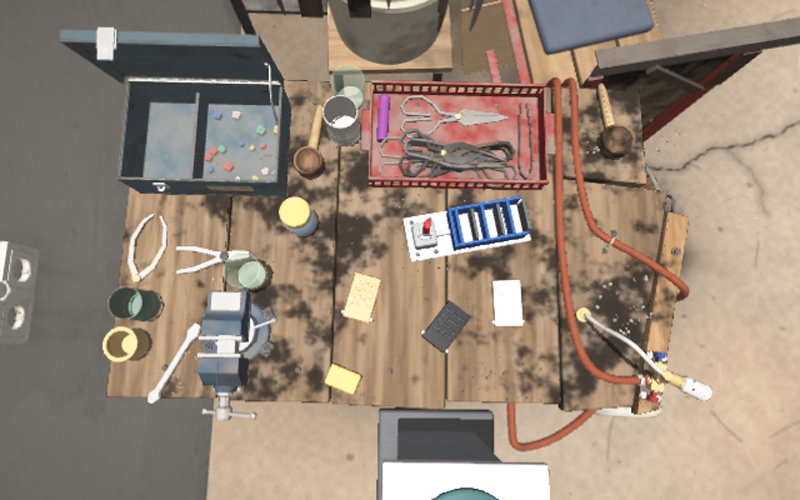

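View pics/side0.png

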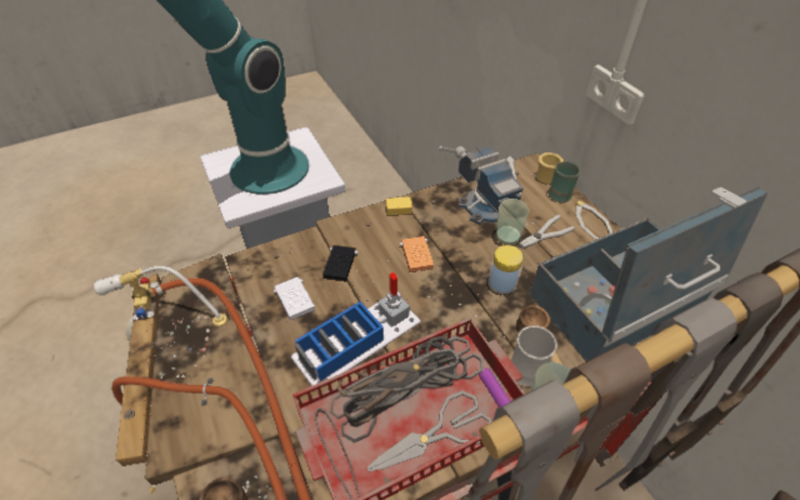

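The plates appear to be the copper (orange) one near (0.46, 0.21) and the aluminium one near (0.46, -0.08). The black plate and the small yellow block look like decoys. I'll zoom in to check.

```bash
python3 - <<'E'
from h import *
snap('top','t1',(250,145,440,325),4.0) if 0 else None
im=vision.get_image('top')
a=cv2.resize(im[215:320,255:425],None,fx=4.7,fy=4.7,interpolation=cv2.INTER_CUBIC)
cv2.imwrite('pics/t1.png',a)
b=cv2.resize(im[145:220,315:435],None,fx=6.6,fy=6.6,interpolation=cv2.INTER_CUBIC)
cv2.imwrite('pics/t2.png',b)
im=vision.get_image('side')
b=cv2.resize(im[150:310,200:360],None,fx=3.7,fy=3.7,interpolation=cv2.INTER_CUBIC)
cv2.imwrite('pics/s2.png',b)
E
```

```text
(no output)
```

View pics/t1.png

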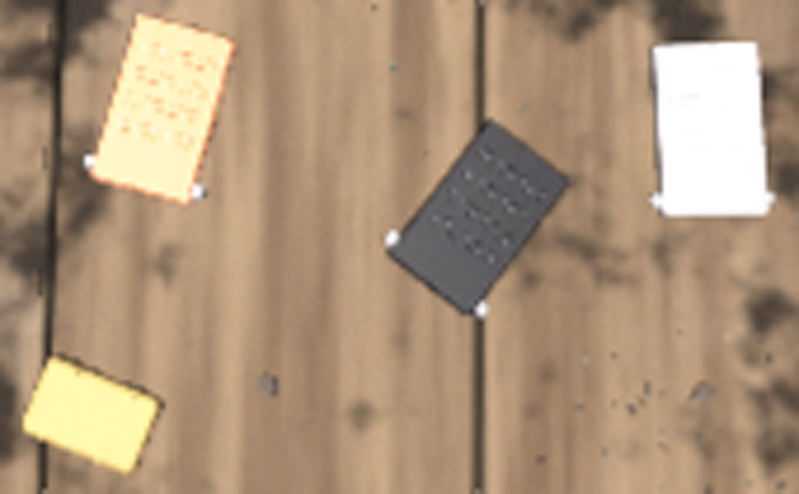

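View pics/t2.png

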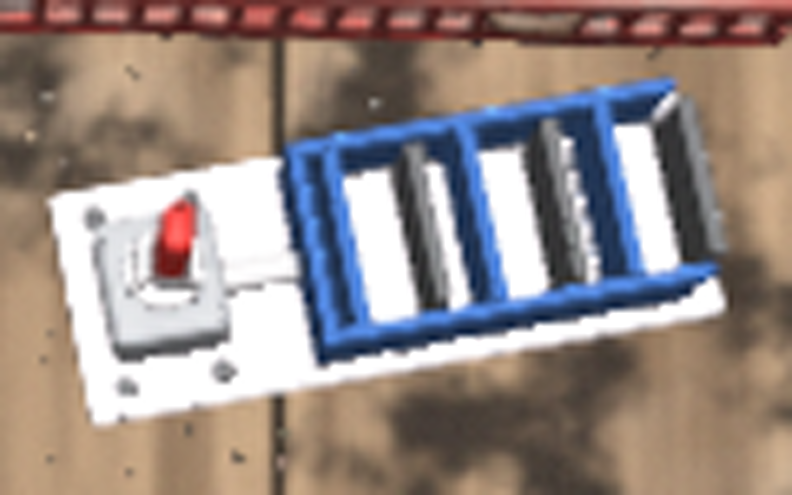

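View pics/s2.png

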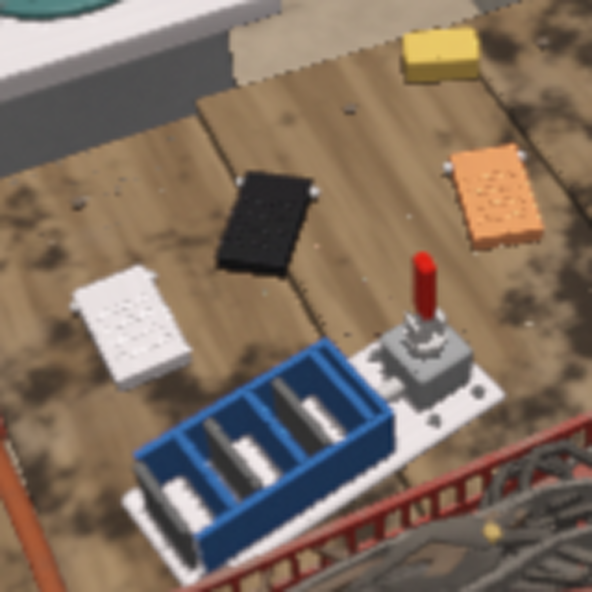

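Copper and aluminium are the two plates present. Both have their pins at the robot-side edge, and the decoys are the black plate and the pinless yellow block. Next I'll convert pixels to positions.

```bash
cat >> h.py <<'E'
def tool():
    o=ctrl.get_obs(); q=o['orientation']; from scipy.spatial.transform import Rotation as R
    return o, R.from_quat(q).as_matrix()
def to(x,y,z,yaw=None):
    """delta to target TCP in tool mm; yaw = world angle of tool y (mod pi)"""
    o,M=tool(); d=M.T@(np.array([x,y,z])-o['position'])*1000
    cur=np.arctan2(M[1,1],M[0,1]); t=None
    if yaw is not None: t=-((yaw-cur+np.pi/2)%np.pi-np.pi/2)
    print('pos',np.round(o['position'],4),'yawY %.3f'%cur,'j7 %.2f'%o['joint_positions'][6],'w %.3f'%o['gripper_width'],'F',np.round(o['ft_force'],1),'clk %.1f'%o['clock'])
    print('delta tool mm',np.round(d,1),'turn',t)
E
python3 - <<'E'
from h import *
np.set_printoptions(precision=4,suppress=True)
T1=lambda x,y:(255+x/4.7,215+y/4.7)
T2=lambda x,y:(315+x/6.6,145+y/6.6)
S=lambda x,y:(200+x/3.7,150+y/3.7)
for nm,a,b,sa,sb in [('cu',(90,161),(197,190),(447,168),(522,155)),('al',(657,200),(769,199),(75,307),(150,272))]:
    for n,A,p,q in(('top',T1,a,b),('side',S,sa,sb)):
        P=unproj(n,*A(*p),.009);Q=unproj(n,*A(*q),.009);d=Q-P
        print(nm,n,P[:2],Q[:2],'mid',(P+Q)[:2]/2,'len',np.hypot(*d[:2]),'yaw',np.arctan2(d[1],d[0]))
for i,(p,q) in enumerate([((686,95),(718,250)),((548,120),(585,282)),((412,148),(445,310))]):
    P=unproj('top',*T2(*p),.058);Q=unproj('top',*T2(*q),.058);d=P-Q
    print('fin',i+1,P[:2],Q[:2],(P+Q)[:2]/2,np.hypot(*d[:2]),np.arctan2(d[1],d[0]))
for p in[(287,145),(672,80),(718,270),(320,360)]: print('frame',unproj('top',*T2(*p),.058)[:2])
for p in[(325,340),(135,458),(200,540),(392,408)]: print('frame side',unproj('side',*S(*p),.058)[:2])
E
```

```text
cu top [0.4363 0.2451] [0.4221 0.1882] mid [0.4292 0.2167] len 0.05869682841625514 yaw -1.8161308826269926
cu side [0.422  0.1891] [0.436  0.2484] mid [0.429  0.2187] len 0.06086748410414879 yaw 1.339240710375579
al top [ 0.421  -0.0552] [ 0.4226 -0.1146] mid [ 0.4218 -0.0849] len 0.05940828162373532 yaw -1.5441197092177248
al side [ 0.4247 -0.1125] [ 0.4179 -0.0533] mid [ 0.4213 -0.0829] len 0.05959239851298935 yaw 1.6849921264466956
fin 1 [ 0.6608 -0.1091] [ 0.6017 -0.1196] [ 0.6312 -0.1143] 0.06002133147940027 0.1756208290096438
fin 2 [ 0.6501 -0.0572] [ 0.5886 -0.0699] [ 0.6194 -0.0636] 0.06280324662439844 0.20460225676775956
fin 3 [ 0.6384 -0.0062] [ 0.5771 -0.018 ] [ 0.6077 -0.0121] 0.062391132860868434 0.1894596342582913
frame [0.6386 0.0405]
frame [ 0.6665 -0.104 ]
frame [ 0.5941 -0.1194]
frame [0.5575 0.0283]
frame side [0.5678 0.0244]
frame side [ 0.5987 -0.1187]
frame side [ 0.6711 -0.1027]
frame side [0.6369 0.0409]
```

```bash
python3 -c "
from h import *
to(.4215,-.084,.194,1.62)"
```

```text
pos [ 0.2685 -0.592   0.1943] yawY -1.145 j7 -0.06 w 1.005 F [ 1.  -0.3  0.8] clk 1.3
delta tool mm [ 3.492e+02 -3.994e+02  3.000e-01] turn 0.37657254777712357
```

```bash
python3 -m handwheel '[[[12,-14,0],0],[[23,-26,0],0],[[28,-32,0],0],[[28,-32,0],0],[[28,-32,0],0]]' 1
python3 -m handwheel '[[[28,-32,0],0],[[28,-32,0],0],[[28,-32,0],0],[[28,-32,0],0],[[28,-32,0],0]]'
python3 -m handwheel '[[[28,-32,0],0],[[28,-32,0],0],[[23,-26,0],0],[[12,-17,0],0],[[0,0,0],0]]'
python3 -m handwheel '[[[0,0,0],0.09],[[0,0,0],0.1],[[0,0,0],0.1],[[0,0,0],0.08],[[0,0,0],0]]'
python3 - <<'E'
from h import *
for l in('plate_alu_center','plate_alu_pins'):
    print(l,[(np.round(d['position'],3).tolist(),round(d['score'],2)) for d in (vision.get_image('side') is not None and vision.look_for('side',l))[:3]])
to(.4215,-.084,.04,1.62)
E
```

```text
clock: 1.72
position: [0.3201, -0.4198, 0.1943]
orientation: [0.978, 0.211, 0.0, 0.0]
ft_force: [1.1, -0.3, 0.4]
gripper_width: 0.999
gripper_force: 0.0
clock: 2.13
position: [0.3804, -0.2202, 0.1947]
orientation: [0.977, 0.211, 0.0, 0.0]
ft_force: [0.6, -0.1, 0.1]
gripper_width: 0.998
gripper_force: 0.0
clock: 2.55
position: [0.4194, -0.0838, 0.1947]
orientation: [0.977, 0.215, 0.001, -0.0]
ft_force: [0.0, -0.5, 0.3]
gripper_width: 0.998
gripper_force: 0.0
clock: 2.97
position: [0.4182, -0.0894, 0.1944]
orientation: [1.0, 0.026, 0.0, 0.0]
ft_force: [-0.1, 0.6, 1.0]
gripper_width: 1.001
gripper_force: 0.0
plate_alu_center [([0.467, -0.08, 0.018], 0.8)]
plate_alu_pins [([0.466, -0.086, 0.015], 0.55)]
pos [ 0.4182 -0.089   0.1943] yawY -1.514 j7 -1.42 w 0.997 F [-0.1 -1.2 -0.1] clk 3.2
delta tool mm [  3.5  -4.8 154.3] turn 0.007725585044118688
```

```bash
python3 -m handwheel '[[[1,-2,20],0],[[1,-1,30],0],[[1,-1,35],0],[[0,-1,35],0],[[0,0,20],0]]'
python3 -m handwheel '[[[0,0,9],0],[[0,0,5],0],[[0,0,0],0],[[0,0,0],0],[[0,0,0],0]]'
python3 - <<'E'
from h import *
snap('side','s3',(190,190,290,270),7)
to(.4215,-.084,.01,1.62)
print(proj('side',ctrl.get_obs()['position']))
E
```

```text
clock: 3.58
position: [0.4192, -0.0831, 0.0515]
orientation: [1.0, 0.029, -0.002, -0.001]
ft_force: [-1.2, -0.6, 0.2]
gripper_width: 0.998
gripper_force: 0.0
clock: 4.0
position: [0.4223, -0.0837, 0.0416]
orientation: [1.0, 0.028, 0.001, 0.0]
ft_force: [-0.5, -0.4, -0.6]
gripper_width: 1.003
gripper_force: 0.0
pos [ 0.4222 -0.0837  0.0415] yawY -1.515 j7 -1.58 w 0.999 F [-0.3 -0.6  0.7] clk 4.0
delta tool mm [-0.7  0.2 31.5] turn 0.006457375527239684
[228.27430405 220.77485149]
```

View pics/s3.png

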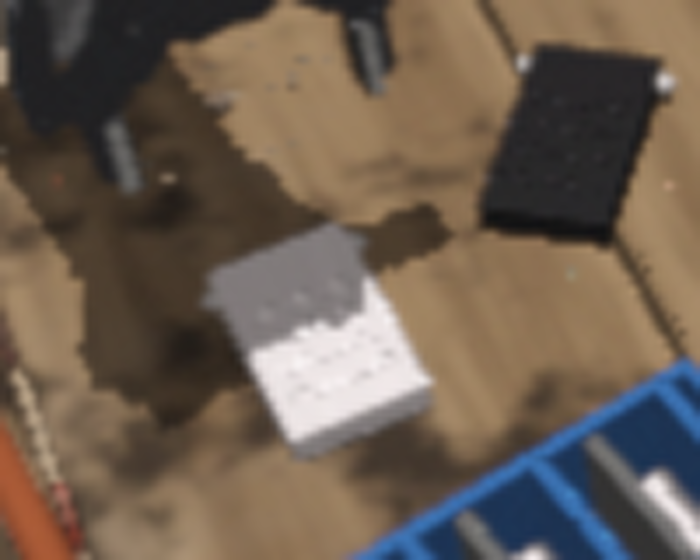

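```bash
python3 -m handwheel '[[[0,0,15],0],[[0,0,16],0],[[0,0,9],0],[[0,0,5],0],[[0,0,0],0]]'
python3 -m handwheel '[[[0,0,0],0],[[0,0,0],0],[[0,0,0],0],[[0,0,0],0],[[0,0,0],0]]' 0.85
python3 -m handwheel '[[[0,0,0],0],[[0,0,0],0],[[0,0,0],0],[[0,0,0],0],[[0,0,0],0]]' 0.74
python3 - <<'E'
from h import *
snap('side','s4',(190,190,290,270),7)
to(.4215,-.084,.01,1.62)
E
```

```text
clock: 4.47
position: [0.4207, -0.0834, -0.0051]
orientation: [1.0, 0.028, -0.0, -0.0]
ft_force: [0.6, 0.6, 0.3]
gripper_width: 1.0
gripper_force: 0.0
clock: 4.88
position: [0.4213, -0.0835, -0.0044]
orientation: [1.0, 0.028, 0.0, 0.0]
ft_force: [0.2, 0.1, 0.1]
gripper_width: 0.85
gripper_force: 0.0
clock: 5.3
position: [0.421, -0.0834, -0.0048]
orientation: [1.0, 0.028, -0.0, 0.0]
ft_force: [0.1, 0.3, 0.6]
gripper_width: 0.74
gripper_force: 0.0
pos [ 0.421  -0.0834 -0.0048] yawY -1.515 j7 -1.63 w 0.743 F [ 0.3  0.2 -0.3] clk 5.3
delta tool mm [  0.5   0.6 -14.8] turn 0.006498590404504512
```

View pics/s4.png

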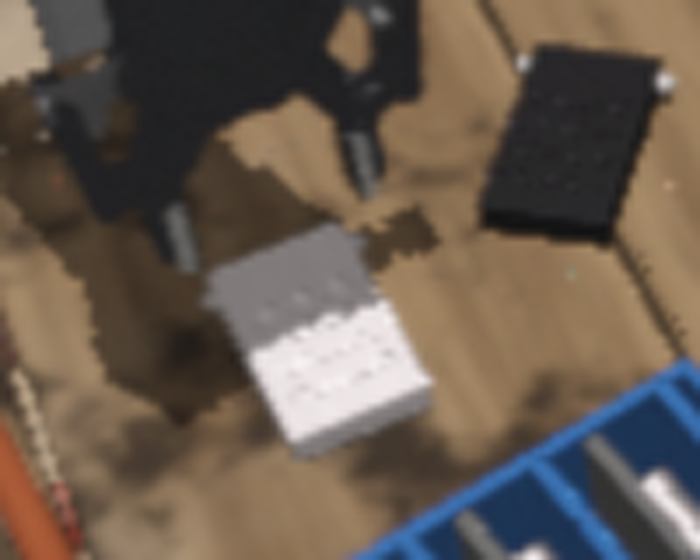

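```bash
python3 - <<'E'
from h import *
for z in(0,.01,.02,.03):
    P=unproj('side',190+187/7,190+268/7,z);Q=unproj('side',190+370/7,190+193/7,z)
    print(z,P[:2],Q[:2],(P+Q)[:2]/2,np.hypot(*(P-Q)[:2]))
P=unproj('side',190+210/7,190+298/7,.008);Q=unproj('side',190+355/7,190+243/7,.008);print(P,Q,(P+Q)/2)
E
```

```text
0 [ 0.39710634 -0.11560967] [ 0.39276151 -0.03911836] [ 0.39493393 -0.07736401] 0.07661460399140178
0.01 [ 0.40576398 -0.1163042 ] [ 0.40146979 -0.04070422] [ 0.40361689 -0.07850421] 0.07572183761625015
0.02 [ 0.41442163 -0.11699873] [ 0.41017807 -0.04229008] [ 0.41229985 -0.07964441] 0.07482907124109851
0.03 [ 0.42307928 -0.11769326] [ 0.41888634 -0.04387595] [ 0.42098281 -0.0807846 ] 0.07393630486594684
[ 0.42221199 -0.11263831  0.008     ] [ 0.42128582 -0.05410346  0.008     ] [ 0.4217489  -0.08337088  0.008     ]
```

The fingers shut to 63 mm without meeting the pins, and the picture puts their tips about 30 mm above the table. So I'll reopen and go lower while watching the force.

```bash
python3 -m handwheel '[[[0,0,0],0],[[0,0,0],0],[[0,0,2],0],[[0,0,3],0],[[0,0,0],0]]' 1
python3 -m handwheel '[[[0,0,2],0],[[0,0,2],0],[[0,0,0],0],[[0,0,0],0],[[0,0,0],0]]'
```

```text
clock: 5.77
position: [0.4206, -0.0834, -0.0103]
orientation: [1.0, 0.028, -0.0, -0.0]
ft_force: [-0.5, -0.9, 0.6]
gripper_width: 0.998
gripper_force: 0.0
clock: 6.18
position: [0.421, -0.0834, -0.0138]
orientation: [1.0, 0.028, -0.0, 0.0]
ft_force: [-0.2, 0.7, -0.2]
gripper_width: 1.003
gripper_force: 0.0
```

```bash
python3 -m handwheel '[[[0,0,2],0],[[0,0,2],0],[[0,0,0],0],[[0,0,0],0],[[0,0,0],0]]'
python3 -m handwheel '[[[0,0,0],0],[[0,0,0],0],[[0,0,0],0],[[0,0,0],0],[[0,0,0],0]]' 0.74
python3 - <<'E'
from h import *
snap('side','s5',(190,190,290,270),7)
E
```

```text
clock: 6.6
position: [0.421, -0.0834, -0.0178]
orientation: [1.0, 0.028, -0.0, 0.0]
ft_force: [0.2, 0.4, 1.4]
gripper_width: 0.996
gripper_force: 0.0
clock: 7.02
position: [0.421, -0.0835, -0.0177]
orientation: [1.0, 0.028, 0.0, 0.0]
ft_force: [0.1, 0.1, -0.8]
gripper_width: 0.741
gripper_force: 0.0
```

View pics/s5.png

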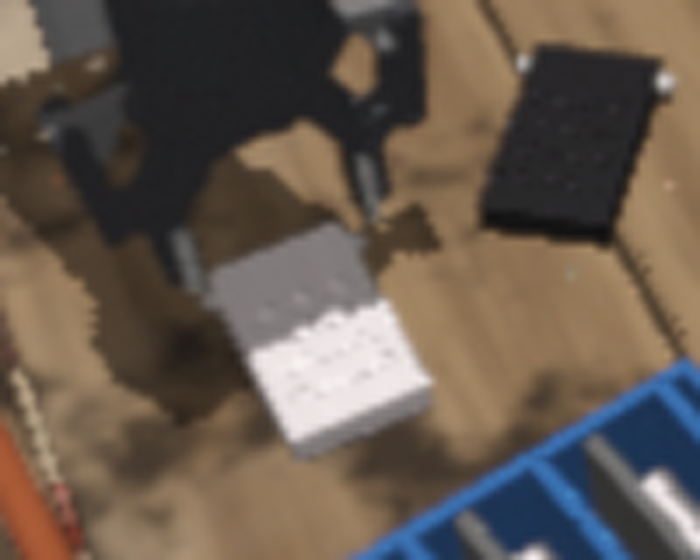

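```bash
python3 -m handwheel '[[[0,0,0],0],[[0,0,0],0],[[0,0,0],0],[[0,0,3],0],[[0,0,3],0]]' 1
python3 -m handwheel '[[[0,0,2],0],[[0,0,2],0],[[0,0,0],0],[[0,0,0],0],[[0,0,0],0]]'
python3 -m handwheel '[[[0,0,0],0],[[0,0,0],0],[[0,0,0],0],[[0,0,0],0],[[0,0,0],0]]' 0.74
```

```text
clock: 7.48
position: [0.4212, -0.0835, -0.0238]
orientation: [1.0, 0.028, 0.0, 0.0]
ft_force: [-0.1, 0.0, 0.7]
gripper_width: 0.997
gripper_force: 0.0
clock: 7.9
position: [0.421, -0.0834, -0.0278]
orientation: [1.0, 0.028, -0.0, 0.0]
ft_force: [-0.7, -0.0, 1.0]
gripper_width: 1.002
gripper_force: 0.0
clock: 8.32
position: [0.4211, -0.0835, -0.0277]
orientation: [1.0, 0.028, 0.0, 0.0]
ft_force: [-0.3, 0.4, -0.2]
gripper_width: 0.741
gripper_force: 0.0
```

```bash
python3 -m handwheel '[[[0,0,0],0],[[0,0,0],0],[[0,0,0],0],[[0,0,0],0],[[0,0,0],0]]' 0.66
python3 - <<'E'
from h import *
snap('side','s6',(190,190,290,270),7)
E
```

```text
clock: 8.73
position: [0.421, -0.0835, -0.0277]
orientation: [1.0, 0.028, -0.0, 0.0]
ft_force: [-0.4, 0.1, -0.3]
gripper_width: 0.66
gripper_force: 0.0
```

View pics/s6.png

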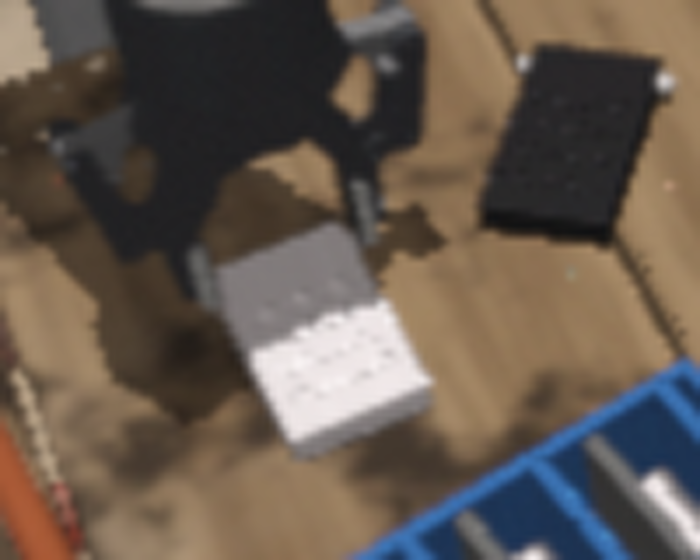

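```bash
python3 -m handwheel '[[[0,0,1],0],[[0,0,1],0],[[0,0,1],0],[[0,0,0],0],[[0,0,0],0]]' 
python3 -m handwheel '[[[0,0,0],0],[[0,0,0],0],[[0,0,0],0],[[0,0,0],0],[[0,0,0],0]]' 0.6
python3 -m handwheel '[[[0,0,0],0],[[0,0,0],0],[[0,0,0],0],[[0,0,0],0],[[0,0,0],0]]' 0.55
```

```text
clock: 9.2
position: [0.4212, -0.0835, -0.03]
orientation: [1.0, 0.028, 0.0, 0.0]
ft_force: [-2.1, 0.6, 13.0]
gripper_width: 0.658
gripper_force: 6.2
clock: 9.62
position: [0.4214, -0.0844, -0.0292]
orientation: [1.0, 0.027, 0.0, 0.001]
ft_force: [-4.5, -1.8, 23.5]
gripper_width: 0.614
gripper_force: 60.1
clock: 10.03
position: [0.4214, -0.0844, -0.0291]
orientation: [1.0, 0.027, 0.0, 0.001]
ft_force: [-4.7, -1.6, 25.6]
gripper_width: 0.609
gripper_force: 69.7
```

```bash
cat >> h.py <<'E'
def duo(name,P,r=45,s=6.5):
    """side and top crops round a world point, next to each other"""
    o=[]
    for n in('side','top'):
        u,v=np.round(proj(n,P)).astype(int); u0=max(0,min(640-2*r,u-r)); v0=max(0,min(400-2*r,v-r))
        o.append(cv2.resize(vision.get_image(n)[v0:v0+2*r,u0:u0+2*r],(395,395),interpolation=cv2.INTER_CUBIC)); print(n,u0,v0,'scale',395/2/r)
    cv2.imwrite('pics/'+name+'.png',np.hstack(o))
E
python3 - <<'E'
from h import *
for z in(0,.005,.01):
    P=unproj('side',190+205/7,190+308/7,z);Q=unproj('side',190+370/7,190+240/7,z)
    print(z,P[:2],Q[:2],(P+Q)[:2]/2,np.hypot(*(P-Q)[:2]))
duo('d1',(.45,-.084,.01),35)
E
```

```text
0 [ 0.4193123  -0.11523931] [ 0.41571907 -0.04720084] [ 0.41751568 -0.08122007] 0.06813328615473421
0.005 [ 0.42351174 -0.11558873] [ 0.41993945 -0.04794667] [ 0.4217256 -0.0817677] 0.06773631805897563
0.01 [ 0.42771119 -0.11593815] [ 0.42415983 -0.04869251] [ 0.42593551 -0.08231533] 0.06733934996321703
side 198 201 scale 5.642857142857143
top 371 211 scale 5.642857142857143
```

View pics/d1.png

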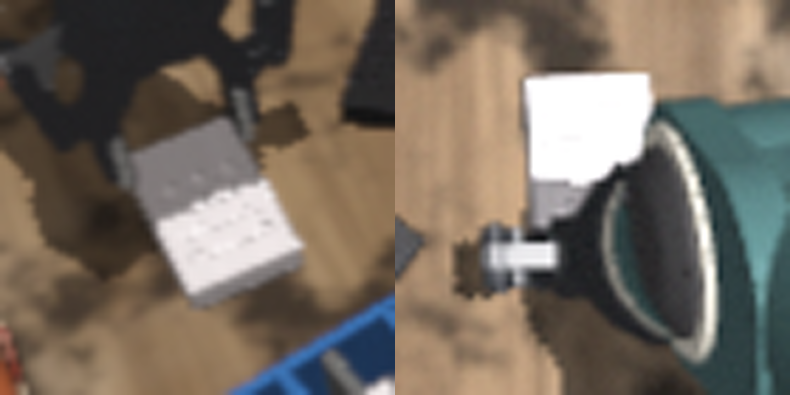

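The numbers fit tips resting on top of the pins and pads on the plate's 54 mm sides: contact at about 0.61 × 85 mm, with an upward force on the tips. I'll open and go about 9 mm lower.

```bash
python3 -m handwheel '[[[0,0,-1],0],[[0,0,-1],0],[[0,0,0],0],[[0,0,0],0],[[0,0,0],0]]' 1
python3 -m handwheel '[[[0,0,3],0],[[0,0,3],0],[[0,0,2],0],[[0,0,1],0],[[0,0,0],0]]' 
python3 -m handwheel '[[[0,0,0],0],[[0,0,0],0],[[0,0,0],0],[[0,0,0],0],[[0,0,0],0]]' 0.81
python3 -m handwheel '[[[0,0,0],0],[[0,0,0],0],[[0,0,0],0],[[0,0,0],0],[[0,0,0],0]]' 0.75
```

```text
clock: 10.55
position: [0.4208, -0.0833, -0.029]
orientation: [1.0, 0.028, -0.0, -0.0]
ft_force: [-0.2, 0.6, 0.4]
gripper_width: 0.998
gripper_force: 0.0
clock: 10.97
position: [0.4207, -0.0834, -0.0382]
orientation: [1.0, 0.028, -0.0, -0.0]
ft_force: [0.4, -0.7, 0.2]
gripper_width: 1.001
gripper_force: 0.0
clock: 11.38
position: [0.4211, -0.0835, -0.0376]
orientation: [1.0, 0.028, 0.0, 0.0]
ft_force: [0.2, -0.4, -0.9]
gripper_width: 0.81
gripper_force: 0.0
clock: 11.8
position: [0.4212, -0.0838, -0.0375]
orientation: [1.0, 0.028, 0.0, 0.0]
ft_force: [-0.2, -1.8, 5.5]
gripper_width: 0.748
gripper_force: 9.3
```

```bash
python3 -m handwheel '[[[0,0,0],0],[[0,0,0],0],[[0,0,2],0],[[0,0,1],0],[[0,0,0],0]]' 0.83
python3 -m handwheel '[[[0,0,0],0],[[0,0,0],0],[[0,0,0],0],[[0,0,0],0],[[0,0,0],0]]' 0.77
python3 -m handwheel '[[[0,0,0],0],[[0,0,0],0],[[0,0,0],0],[[0,0,0],0],[[0,0,0],0]]' 0.75
```

```text
clock: 12.22
position: [0.4207, -0.0833, -0.0411]
orientation: [1.0, 0.028, -0.0, -0.0]
ft_force: [0.6, 0.5, -0.6]
gripper_width: 0.829
gripper_force: 0.0
clock: 12.63
position: [0.4209, -0.0836, -0.0407]
orientation: [1.0, 0.028, -0.0, 0.0]
ft_force: [-1.4, -1.4, -0.7]
gripper_width: 0.767
gripper_force: 0.7
clock: 13.05
position: [0.4209, -0.0838, -0.0405]
orientation: [1.0, 0.028, -0.0, 0.0]
ft_force: [-2.1, -2.3, 5.8]
gripper_width: 0.75
gripper_force: 9.4
```

```bash
python3 -m handwheel '[[[0,0,0],0],[[0,0,-2],0],[[0,0,-4],0],[[0,0,-6],0],[[0,0,-8],0]]' 0.74
python3 -m handwheel '[[[0,0,-8],0],[[0,0,-8],0],[[0,0,-8],0],[[0,0,-8],0],[[0,0,-8],0]]'
python3 -m handwheel '[[[0,0,-10],0],[[0,0,-10],0],[[0,0,-10],0],[[0,0,-10],0],[[0,0,-10],0]]'
python3 -m handwheel '[[[0,0,-15],0],[[0,0,-15],0],[[0,0,-10],0],[[0,0,-5],0],[[0,0,0],0]]'
python3 - <<'E'
from h import *
print(ctrl.get_obs()['ft_force'])
for n in('side','top'):
  vision.get_image(n)
  for l in('plate_alu_center','plate_alu_pins'):
    print(n,l,[(np.round(d['position'],3).tolist(),round(d['score'],2)) for d in vision.look_for(n,l)[:3]])
duo('d2',(.43,-.084,.06),55)
E
```

```text
clock: 13.47
position: [0.4208, -0.0829, -0.0206]
orientation: [1.0, 0.028, -0.0, -0.0]
ft_force: [0.7, -0.2, -3.0]
gripper_width: 0.74
gripper_force: 17.1
clock: 13.88
position: [0.4209, -0.0834, 0.0202]
orientation: [1.0, 0.028, 0.0, 0.0]
ft_force: [1.2, -0.4, -4.2]
gripper_width: 0.743
gripper_force: 16.8
clock: 14.3
position: [0.421, -0.0834, 0.0703]
orientation: [1.0, 0.028, 0.0, 0.0]
ft_force: [1.3, -0.0, -5.6]
gripper_width: 0.744
gripper_force: 15.7
clock: 14.72
position: [0.422, -0.0836, 0.1155]
orientation: [1.0, 0.028, 0.001, 0.0]
ft_force: [0.8, 0.4, -4.1]
gripper_width: 0.742
gripper_force: 15.7
[ 0.77742606  0.35360694 -4.07115656]
side plate_alu_center [([0.434, -0.085, 0.135], 0.88), ([0.635, 0.326, 0.07], 0.64), ([0.614, -0.016, 0.036], 0.45)]
side plate_alu_pins [([0.433, -0.085, 0.133], 0.64)]
top plate_alu_center []
top plate_alu_pins []
side 173 163 scale 3.590909090909091
top 356 198 scale 3.590909090909091
```

View pics/d2.png

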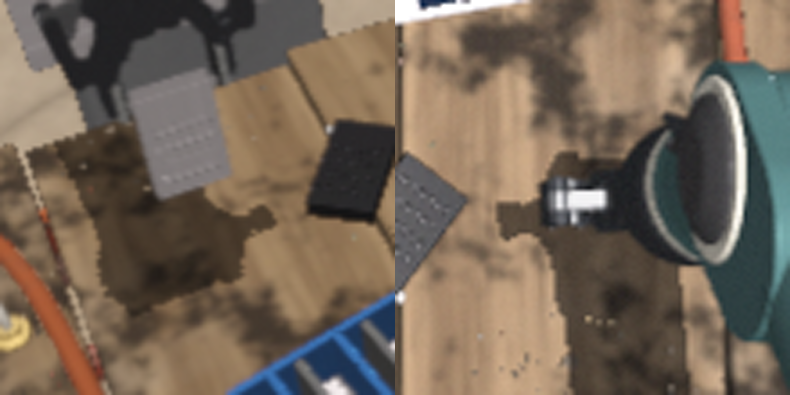

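The plate hangs upright from its pins. Next I'll turn the tool to line up with the clamp and carry the plate over bay 1.

```bash
python3 -m handwheel '[[[0,0,-2],-0.06],[[0,0,-2],-0.12],[[0,0,-2],-0.12],[[0,0,-2],-0.12],[[0,0,-2],-0.12]]'
python3 -m handwheel '[[[0,0,0],-0.12],[[0,0,0],-0.12],[[0,0,0],-0.12],[[0,0,0],-0.12],[[0,0,0],-0.12]]'
python3 -m handwheel '[[[0,0,0],-0.12],[[0,0,0],-0.12],[[0,0,0],-0.12],[[0,0,0],-0.1],[[0,0,0],-0.1]]'
python3 -c "
from h import *
to(.6287,-.1026,.125,.21)"
```

```text
clock: 15.53
position: [0.4208, -0.0833, 0.1241]
orientation: [0.955, 0.296, -0.0, -0.0]
ft_force: [-0.1, 0.2, -4.3]
gripper_width: 0.74
gripper_force: 15.7
clock: 15.95
position: [0.4208, -0.0834, 0.124]
orientation: [0.825, 0.565, -0.0, -0.0]
ft_force: [0.3, -0.2, -4.4]
gripper_width: 0.744
gripper_force: 15.7
clock: 16.37
position: [0.4209, -0.0834, 0.124]
orientation: [0.637, 0.771, -0.0, -0.0]
ft_force: [-0.3, 0.4, -4.4]
gripper_width: 0.741
gripper_force: 15.7
pos [ 0.4209 -0.0834  0.124 ] yawY 0.190 j7 0.10 w 0.741 F [-0.3  0.4 -4.4] clk 16.4
delta tool mm [-58.  200.5  -1.1] turn -0.020134278405663286
```

```bash
python3 -m handwheel '[[[-2,6,0],-0.02],[[-4,14,0],0],[[-6,20,0],0],[[-6,20,0],0],[[-6,20,0],0]]'
python3 -m handwheel '[[[-6,20,0],0],[[-6,20,0],0],[[-6,20,0],0],[[-6,20,0],0],[[-4,14,0],0]]'
python3 -m handwheel '[[[-3,12,0],0],[[-2,8,0],0],[[-1,5,0],0],[[0,1,0],0],[[0,0,0],0]]'
python3 - <<'E'
from h import *
to(.6287,-.1026,.125,.21)
duo('d3',(.62,-.1,.08),45)
E
```

```text
clock: 16.78
position: [0.5055, -0.0912, 0.124]
orientation: [0.632, 0.775, -0.0, 0.0]
ft_force: [1.0, 0.7, -4.6]
gripper_width: 0.746
gripper_force: 15.7
clock: 17.2
position: [0.6041, -0.0995, 0.1235]
orientation: [0.632, 0.775, 0.0, 0.0]
ft_force: [0.3, -0.7, -4.7]
gripper_width: 0.741
gripper_force: 15.7
clock: 17.62
position: [0.6283, -0.0994, 0.1238]
orientation: [0.631, 0.776, -0.0, -0.0]
ft_force: [0.7, 0.8, -4.6]
gripper_width: 0.743
gripper_force: 15.7
pos [ 0.6283 -0.0994  0.1238] yawY 0.205 j7 0.03 w 0.743 F [ 0.7  0.8 -4.6] clk 17.6
delta tool mm [-3.2 -0.2 -1.2] turn -0.005345655866365595
side 201 228 scale 4.388888888888889
top 373 128 scale 4.388888888888889
```

View pics/d3.png

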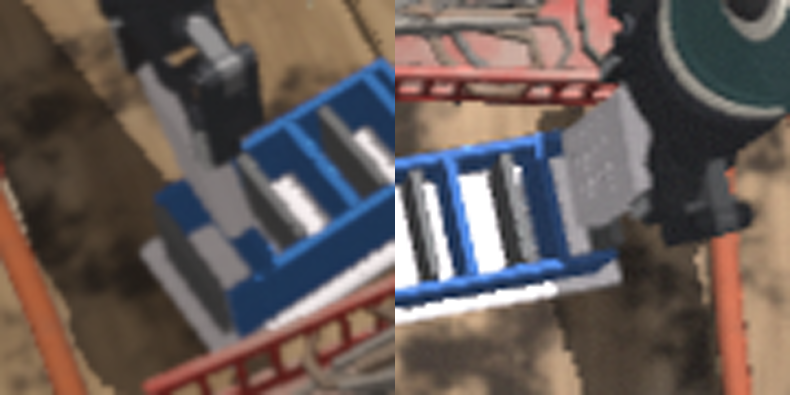

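```bash
python3 - <<'E'
from h import *
c=np.array([.6283,-.0994]);a=.205;ux=np.array([np.cos(a),np.sin(a)]);uy=np.array([-np.sin(a),np.cos(a)])
for z in(.09,.18):
  for sx in(-27,27):
    for sy in(-8,8):
      p=np.r_[c+ux*sx/1e3+uy*sy/1e3,z]; t=proj('top',p);s=proj('side',p)
      print(z,sx,sy,'top',np.round((t-[373,128])*4.389+[395,0]),'side',np.round((s-[201,228])*4.389))
E
```

```text
0.09 -27 -8 top [620. 225.] side [160. 170.]
0.09 -27 8 top [592. 231.] side [187. 153.]
0.09 27 -8 top [598. 130.] side [216. 242.]
0.09 27 8 top [569. 135.] side [244. 224.]
0.18 -27 -8 top [667. 186.] side [132.  64.]
0.18 -27 8 top [636. 192.] side [161.  47.]
0.18 27 -8 top [642.  83.] side [191. 138.]
0.18 27 8 top [611.  88.] side [221. 120.]
```

```bash
python3 -m handwheel '[[[-3,0,0],0],[[0,0,0],0],[[0,0,0],0],[[0,0,0],0],[[0,0,0],0]]' 0.75
python3 - <<'E'
from h import *
o=ctrl.get_obs();print(o['gripper_force'],o['torque'],o['gripper_width'])
for k in range(2):
  im=vision.get_image('side')
  print([(np.round(d['position'],3).tolist(),round(d['score'],2)) for d in vision.look_for('side','plate_alu_center')[:1]])
# plate left edge in side picture: print gray profile along rows
g=cv2.cvtColor(im,cv2.COLOR_BGR2GRAY).astype(int)
for v in range(240,292,4): print(v,g[v,225:262].tolist())
E
```

```text
clock: 18.13
position: [0.6291, -0.1026, 0.1244]
orientation: [0.631, 0.776, 0.0, 0.0]
ft_force: [-0.1, -0.4, -4.6]
gripper_width: 0.749
gripper_force: 9.3
9.342524260282516 [ 0.10155731 -0.01825377  0.00445363] 0.7487106864929728
[([0.655, -0.106, 0.143], 0.53)]
[([0.472, 0.207, 0.017], 0.62)]
240 [74, 73, 57, 33, 31, 30, 30, 33, 34, 35, 35, 37, 44, 47, 60, 85, 111, 116, 110, 83, 75, 124, 143, 146, 144, 136, 125, 111, 95, 89, 90, 82, 80, 110, 122, 123, 125]
244 [92, 87, 80, 60, 39, 43, 79, 115, 124, 93, 49, 36, 37, 42, 42, 36, 33, 33, 39, 51, 66, 75, 84, 97, 119, 125, 119, 109, 98, 81, 55, 38, 37, 66, 114, 125, 125]
248 [87, 80, 75, 77, 85, 91, 90, 105, 121, 127, 124, 101, 67, 46, 39, 36, 36, 36, 42, 42, 37, 41, 44, 41, 37, 45, 55, 59, 58, 56, 45, 36, 35, 55, 119, 135, 129]
252 [57, 66, 67, 74, 90, 105, 113, 114, 114, 115, 118, 125, 129, 130, 127, 108, 69, 49, 50, 45, 37, 33, 35, 34, 35, 33, 33, 34, 33, 34, 34, 35, 33, 39, 67, 97, 95]
256 [58, 61, 72, 107, 126, 129, 133, 134, 133, 129, 124, 120, 118, 118, 124, 126, 115, 82, 51, 48, 45, 38, 35, 34, 33, 33, 35, 36, 36, 37, 37, 36, 35,
[... 647 characters left out ...]
 123, 122, 104, 73, 55, 53, 53, 52, 62, 92]
276 [52, 50, 50, 49, 49, 52, 54, 54, 56, 57, 58, 58, 57, 56, 54, 52, 50, 50, 51, 50, 58, 90, 112, 121, 124, 125, 125, 125, 124, 123, 122, 106, 92, 76, 60, 54, 53]
280 [58, 55, 53, 52, 49, 50, 51, 52, 53, 55, 57, 56, 55, 54, 56, 58, 56, 54, 52, 64, 82, 100, 118, 126, 124, 124, 125, 126, 125, 124, 117, 98, 71, 57, 72, 92, 81]
284 [53, 46, 40, 36, 37, 38, 41, 51, 86, 117, 130, 131, 121, 90, 58, 53, 54, 56, 57, 63, 91, 118, 129, 131, 131, 131, 131, 128, 113, 83, 56, 49, 48, 50, 51, 60, 94]
288 [47, 46, 43, 38, 33, 32, 32, 32, 38, 68, 110, 129, 130, 128, 116, 88, 59, 52, 52, 54, 57, 57, 62, 90, 117, 128, 129, 129, 130, 130, 127, 112, 82, 57, 49, 49, 58]
```

```bash
cat >> h.py <<'E'
def asc(n,x0,y0,x1,y1):
    im=vision.get_image(n)[y0:y1,x0:x1].astype(int); b,g,r=im[...,0],im[...,1],im[...,2]
    print(n,'cols',x0,'rows',y0)
    for i,row in enumerate(im):
        s=''
        for B,G,R in row:
            m=max(B,G,R);d=m-min(B,G,R)
            s+= 'B' if B>R+25 else 'R' if R>G+70 else 'w' if m>190 and d<35 else '#' if m>95 and d<28 else '.' if m<60 else ' '
        print('%3d'%(y0+i),s)
E
python3 -c "
from h import *
asc('side',215,230,275,300)
asc('top',480,130,540,195)"
```

```text
side cols 215 rows 230
230         .........................                           
231         .....................   ..                          
232          ..................  ## ..                          
233             ..............   ### .                          
234          ## ............. ####### .                         
235            ............... #######                          
236            ................ #######                         
237             ................#######                         
238             ................ #######                        
239             ..............    #######    #                  
240             ............       ########                     
241 .          # ......... #     . #########                    
242 .            ......... #    ...  ####### ..                 
243 ..           ....   ...## .....  ######  ..                 
244 ..           ... ###.........    ###### ...                 
245                 #### .........     ##   ...                 
246                 #### .......     
[... 7019 characters left out ...]
##   . .       BB BBBBBBBBBBBBBBBBBBBBBBBBBBBBBBBB
185 RR       ####      .     B  BBBBBBBBBBBBBBBBBBBBBBBBBBBBBBBB
186 RRR      ####               BBBBBBBBBBBBBBBBBBBBBBBBBBBBBBBB
187 RRRRR    ####             BBBBBBBBBBBBBBBBBBBBBBBBBBBBBBBBBB
188 RRRRRRR   ##      ..      BB BBBBBBBBBBBBBBBBBBBBBBBBBBBBBBB
189  RRRRRRR  #       .. .     BB BBBBBBBBBBBBBBBBBBBBBBBBBBBBBB
190   RRRRRRR ww       .         B BBBBBBBBBBBBBBBBBBBBBBBBBBBBB
191    RRRRRR w        . ..       BBBBBBBBBBBBBBBBBBBBBBBBBBBBBB
192      RRRR w R       . .      B  B BBBBBBBBBBBBBBBBBBBBBBBBBB
193       RR w RRRR       .      BBB BBBBBBBBBBBBBBBBBBBBBBBBBBB
194         ww RRRRRR       .     BBBBBBBBBBBBBBBBBBBBBBBBBBBBBB
```

The plate's lower end leans about 9 mm towards clamp +y. I'll shift 7 mm the other way and lower it while watching the force.

```bash
python3 -m handwheel '[[[-3,0,0],0],[[-4,0,0],0],[[0,0,3],0],[[0,0,5],0],[[0,0,6],0]]' 0.745
python3 -m handwheel '[[[0,0,4],0],[[0,0,4],0],[[0,0,4],0],[[0,0,4],0],[[0,0,4],0]]'
python3 -m handwheel '[[[0,0,3],0],[[0,0,3],0],[[0,0,3],0],[[0,0,3],0],[[0,0,0],0]]'
python3 -c "
from h import *
asc('side',215,240,275,300)"
```

```text
clock: 18.85
position: [0.6308, -0.1097, 0.1099]
orientation: [0.631, 0.776, 0.0, 0.0]
ft_force: [0.5, 0.7, -5.0]
gripper_width: 0.743
gripper_force: 11.9
clock: 19.27
position: [0.6327, -0.1092, 0.093]
orientation: [0.631, 0.776, 0.001, 0.002]
ft_force: [-5.9, 0.2, 21.7]
gripper_width: 0.748
gripper_force: 13.3
clock: 19.68
position: [0.633, -0.1093, 0.0826]
orientation: [0.631, 0.776, 0.001, 0.003]
ft_force: [-5.9, 0.6, 16.8]
gripper_width: 0.746
gripper_force: 13.8
side cols 215 rows 240
240 ................................                            
241  ................................                           
242    ..............................                           
243      .............................                          
244        ...........................                          
245         ..........................                          
246          .........................                          
247             ................ ## ..                          
248 ..        ## .............. #### ..                        #
249 ...       #  ..
[... 2592 characters left out ...]
............. ##### .... ###########BBBBBBBBBBBBBBBBB
290   .................. ###### ...  ##########BBBBBBBBBBBBBBBBB
291  .................... ###### ... #########BBBBBBBBBBBBBBBBBB
292 ...................... ##### .... ######BBBBBBBBBBBBBBBBBBBB
293 ...................... ###### ....   ##BBBBBBBBBBBBBBBBBBB##
294      .....  ........... ###### .....  BBBBBBBBBBBBBBBBBBB##w
295              .........   #####  ..... BBBBBBBBBBBBBBBBB##www
296               .......     ##### ..... BBBBBBBBBBBBBBBB##wwww
297                  ....   . ###### .... BBBBBBBBBBBBBB##wwwwww
298                   .... ..  ###### ... BBBBBBBBBBBBB##wwwwww 
299                    ...  .   #####  ... BBBBBBBBBB##wwwwww
```

```bash
python3 -c "
from h import *
o=ctrl.get_obs();print(o['ft_force'],o['torque'],o['gripper_width'],o['gripper_force'],o['position'])
print([(np.round(d['position'],3).tolist(),round(d['score'],2)) for d in vision.look_for('side','plate_alu_center')[:2]])
duo('d4',(.62,-.1,.07),30)"
```

```text
[-4.59148726  0.63833211 16.68946225] [0.07083973 1.09175411 0.11219849] 0.7498917724080318 13.802897483110428 [ 0.63307158 -0.10926232  0.0825987 ]
[([0.65, -0.114, 0.099], 0.49)]
side 217 245 scale 6.583333333333333
top 387 144 scale 6.583333333333333
```

View pics/d4.png

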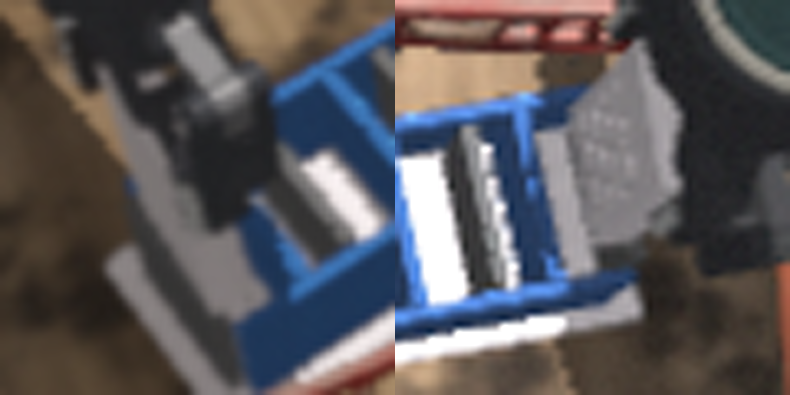

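```bash
python3 -m handwheel '[[[0,0,-3],0],[[0,0,-5],0],[[0,0,-6],0],[[0,0,-6],0],[[0,0,0],0]]'
python3 - <<'E'
from h import *
f=lambda x,y:(387+(x-395)/6.583,144+y/6.583)
for z in(.03,.049,.058): print(z,unproj('top',*f(570,115),z)[:2],unproj('top',*f(597,268),z)[:2])
o=ctrl.get_obs();print(o['ft_force'],o['torque'],o['position'])
asc('side',215,230,275,295)
asc('top',385,140,445,195)
E
```

```text
clock: 20.3
position: [0.6314, -0.1094, 0.0994]
orientation: [0.631, 0.776, 0.0, 0.001]
ft_force: [-0.2, -0.4, -4.9]
gripper_width: 0.75
gripper_force: 13.1
0.03 [ 0.66270557 -0.10243878] [ 0.60271067 -0.11146078]
0.049 [ 0.65763052 -0.09788091] [ 0.59870488 -0.10674212]
0.058 [ 0.65522655 -0.09572192] [ 0.59680741 -0.10450696]
[-0.23463841 -0.43315325 -4.87457929] [-0.00362598 -0.06770633  0.00369625] [ 0.63141181 -0.10943597  0.09936001]
side cols 215 rows 230
230 ................................                            
231 ................................                            
232 ...............................                             
233 ...............................                             
234 ...............................                             
235 ...............................                             
236  ..............................                             
237  ...............................                            
238   ..............................                            
239      ...........................            
[... 6481 characters left out ...]
BBBwwwwww#.. ###wwBBBBBBB##### ..  .......     ........  
185 BBBBBBwwwwwww... ##w#BBBBBBBB####BBBBBB.......              
186 #BBBBBBwwwwww ...##wwBBBBBBBBBBBBBBBBBB.......              
187 wBBBBBBwwwwww#. . #wBBBBBBBBBBBBBBBBB##........             
188 wBBBBBBwwwwww#BBBBBBBBBBBBBBBBBBBBBB### ...........         
189 wBBBBBBwwwwBBBBBBBBBBBBBBBBBBBBBBBB#### ............        
190 w#BBBBBBBBBBBBBBBBBBBBBBBBBBBBBBB#######............        
191 BBBBBBBBBBBBBBBBBBBBBBBBBB##############............        
192 BBBBBBBBBBBBBBBBBBBBBBwwwwww########### .....  ......   .   
193 BBBBBBBBBBBBBBBB##wwwwwwwwww#######    .....   ......       
194 BBBBBBBBBBBwwwwwwwwwwwwwwww#####       .....    .....
```

The top view shows the fixed fin's face beside the plate, and the bay mostly empty. So the plate is on the fixed fin and has to go back about 10 mm towards clamp +y.

```bash
python3 -m handwheel '[[[3,0,0],0],[[4,0,0],0],[[3,0,0],0],[[0,0,0],0],[[0,0,0],0]]'
python3 - <<'E'
from h import *
o=ctrl.get_obs();print(o['ft_force'],o['position'])
asc('top',400,155,435,195)
E
```

```text
clock: 20.82
position: [0.6285, -0.0989, 0.0981]
orientation: [0.631, 0.776, 0.0, -0.0]
ft_force: [0.1, 0.1, -3.5]
gripper_width: 0.741
gripper_force: 13.1
[ 0.10905595  0.08341488 -3.48891537] [ 0.62853086 -0.09891292  0.09814454]
top cols 400 rows 155
155                ######### ..........
156               ###########..........
157             BB########### .........
158    ###BBBBBBB############# ........
159 BBBBBBBBBBBB############### .......
160 BBBBBBBBBBB################ .......
161 BBBBBBBBBBB#################.......
162 BBBBBBBBBBB#################.......
163 BBBBBBBBBB################# .......
164 BBBBBBBB################### .......
165 #BBBBBBB################### .......
166 wwBBBBBBB##################........
167 w#BBBBBBB##################........
168 w#BBBBBBB##################........
169 w#BBBBBBB################## .......
170 ##BBBBBBBB##################.......
171 ###BBBBBBB################## ......
172 ###BBBBBBB##################.......
173 ###BBBBBBB################# .......
174 ###BBBBBBB################ ........
175 ####BBBBBBB##############   .......
176 ####BBBBBBB############# ## .......
177 ####BBBBBBB################ .......
178 ####BBBBBBB############### ........
179 ####BBBBBBBB########## ## .........
180  ####BBBBBBB#########     .........
181  ####BBBBBBB######   .    .........
182 .####BBBBBBB#####  ....   .. ......
183 .####BBBBBBB######..... .... ......
184  #####BBBBBBB##### ..  ............
185 . ####BBBBBBB####BBBBBBB...........
186 ..####BBBBBBBBBBBBBBBBBB.........  
187 ..  BBBBBBBBBBBBBBBBBB##........   
188 BBBBBBBBBBBBBBBBBBBBB### ..........
189 BBBBBBBBBBBBBBBBBBBB#### ..........
190 BBBBBBBBBBBBBBBBBB#######..........
191 BBBBBBBBBBBB#############..........
192 BBBBBBB################# ...... ...
193 B##wwwwww############    ....   ...
194 wwwwwwwww########       ......   ..
```

```bash
python3 - <<'E'
from h import *
im=vision.get_image('top')
for v in(166,169,172,175): print(v,im[v,404:426].sum(1).tolist())
E
```

```text
166 [168, 170, 202, 213, 318, 455, 492, 496, 473, 406, 395, 387, 439, 407, 378, 404, 391, 379, 374, 420, 485, 495]
169 [168, 171, 180, 205, 211, 361, 463, 489, 489, 435, 386, 407, 410, 396, 431, 404, 411, 396, 390, 373, 449, 496]
172 [176, 173, 165, 207, 215, 247, 451, 501, 506, 476, 410, 395, 390, 453, 405, 377, 394, 386, 383, 378, 408, 458]
175 [170, 163, 170, 170, 200, 218, 311, 454, 497, 494, 443, 393, 403, 400, 380, 382, 383, 381, 396, 395, 321, 243]
```

```bash
python3 -m handwheel '[[[3,0,0],0],[[0,0,2],0],[[0,0,3],0],[[0,0,4],0],[[0,0,4],0]]'
python3 -m handwheel '[[[0,0,4],0],[[0,0,4],0],[[0,0,4],0],[[0,0,4],0],[[0,0,0],0]]'
```

```text
clock: 21.33
position: [0.6279, -0.0969, 0.0848]
orientation: [0.631, 0.776, -0.0, 0.0]
ft_force: [0.5, -0.9, -5.0]
gripper_width: 0.746
gripper_force: 13.1
clock: 21.75
position: [0.6273, -0.0967, 0.0681]
orientation: [0.631, 0.776, -0.0, -0.001]
ft_force: [-0.1, -0.1, -5.2]
gripper_width: 0.748
gripper_force: 13.1
```

```bash
python3 -m handwheel '[[[0,0,4],0],[[0,0,4],0],[[0,0,4],0],[[0,0,4],0],[[0,0,3],0]]'
python3 -m handwheel '[[[0,0,2],0],[[0,0,2],0],[[0,0,2],0],[[0,0,0],0],[[0,0,0],0]]'
```

```text
clock: 22.17
position: [0.6278, -0.0967, 0.0497]
orientation: [0.631, 0.776, -0.0, -0.0]
ft_force: [0.3, -0.5, -4.1]
gripper_width: 0.748
gripper_force: 13.1
clock: 22.58
position: [0.628, -0.0967, 0.0442]
orientation: [0.631, 0.776, -0.0, -0.0]
ft_force: [-0.2, -0.5, -4.2]
gripper_width: 0.742
gripper_force: 13.1
```

```bash
python3 -m handwheel '[[[0,0,2],0],[[0,0,2],0],[[0,0,2],0],[[0,0,0],0],[[0,0,0],0]]'
python3 -m handwheel '[[[0,0,1],0],[[0,0,1],0],[[0,0,1],0],[[0,0,0],0],[[0,0,0],0]]'
```

```text
clock: 23.0
position: [0.6278, -0.0968, 0.038]
orientation: [0.631, 0.776, -0.0, -0.0]
ft_force: [0.5, 0.1, -4.6]
gripper_width: 0.75
gripper_force: 13.1
clock: 23.42
position: [0.6279, -0.0967, 0.0352]
orientation: [0.631, 0.776, -0.0, -0.0]
ft_force: [0.3, -0.0, -5.2]
gripper_width: 0.745
gripper_force: 13.1
```

```bash
python3 -m handwheel '[[[0,0,1],0],[[0,0,1],0],[[0,0,1],0],[[0,0,0],0],[[0,0,0],0]]'
python3 -m handwheel '[[[0,0,1],0],[[0,0,1],0],[[0,0,1],0],[[0,0,0],0],[[0,0,0],0]]'
python3 -c "
from h import *
asc('side',215,245,275,300)"
```

```text
clock: 23.83
position: [0.6282, -0.0968, 0.0331]
orientation: [0.631, 0.776, -0.0, 0.0]
ft_force: [-2.7, -0.1, 4.7]
gripper_width: 0.744
gripper_force: 13.3
clock: 24.25
position: [0.6281, -0.0973, 0.0322]
orientation: [0.631, 0.776, -0.001, 0.001]
ft_force: [-8.9, -1.1, 19.7]
gripper_width: 0.747
gripper_force: 14.1
side cols 215 rows 245
245         ...................................                 
246         ...................................                 
247          ..................................                 
248 ...      .................................                 #
249 .....    ................................                ##B
250 ......   ................................              ##BBB
251 .........................................            # BBBBB
252 .........................................            BBBBBB#
253 .........................................           BBBBBB #
254 ..... ....................................        BBBBBBBBB 
255 ...   ....      ..........................      BBBBBBBBBBB 
256 ...   ...         .....................
[... 2113 characters left out ...]
............. ##### ...... ######## ##BBBBBBBBBBBBBBB
290   .................. ###### .....  ########BBBBBBBBBBBBBBBBB
291   ................... ###### .....  ######BBBBBBBBBBBBBBBBBB
292    ................... #####  ..... ####BBBBBBBBBBBBBBBBBBBB
293     .................. ###### .....  ##BBBBBBBBBBBBBBBBBBB##
294      ...... ........... ###### .....  BBBBBBBBBBBBBBBBBBB##w
295              .........   #####  ..... BBBBBBBBBBBBBBBBB##www
296               .......     ##### ..... BBBBBBBBBBBBBBBB##wwww
297                   .... .. ###### .... BBBBBBBBBBBBBB##wwwwww
298                   .... ..  ###### ... BBBBBBBBBBBBB##wwwwww 
299                    ... ..   #####  ... BBBBBBBBBB##wwwwww
```

```bash
python3 -m handwheel '[[[0,0,-1],0],[[0,0,0],0],[[0,0,0],0],[[0,0,0],0],[[0,0,0],0]]' 0.88
python3 -m handwheel '[[[0,0,-5],0],[[0,0,-10],0],[[0,0,-15],0],[[0,0,-20],0],[[0,0,-25],0]]'
python3 -m handwheel '[[[0,0,-25],0],[[0,0,-20],0],[[0,0,-10],0],[[0,0,0],0],[[0,0,0],0]]' 1
python3 - <<'E'
from h import *
asc('side',215,245,275,300)
for n in('side','top'):
  vision.get_image(n)
  for l in('plate_alu_center','plate_copper_center','plate_copper_pins','lever_tip','lever_grip','bolt_pivot'):
    print(n,l,[(np.round(d['position'],3).tolist(),round(d['score'],2)) for d in vision.look_for(n,l)[:3]])
E
```

```text
clock: 24.72
position: [0.628, -0.0966, 0.0299]
orientation: [0.631, 0.776, 0.0, -0.0]
ft_force: [0.0, 0.2, -1.0]
gripper_width: 0.881
gripper_force: 0.0
clock: 25.13
position: [0.6275, -0.0965, 0.1064]
orientation: [0.631, 0.776, -0.0, -0.001]
ft_force: [0.5, -0.1, 0.2]
gripper_width: 0.878
gripper_force: 0.0
clock: 25.55
position: [0.6281, -0.0969, 0.1608]
orientation: [0.631, 0.776, 0.0, 0.001]
ft_force: [0.1, 0.2, -0.4]
gripper_width: 0.998
gripper_force: 0.0
side cols 215 rows 245
245                                .........    ..              
246                                .......    ...               
247                                   .....  ..                 
248 ...                            ## ........                 #
249 ....    ..                     ### .......               ##B
250 ..........                      ## .......             ##BBB
251 ............                    ## .......           # BBBBB
252 .............                   ## .......           BBBBBB#
253 .............                   ## ......           BBBBBB #
254 .... ........       
[... 3089 characters left out ...]
02, 0.017], 0.68)]
side plate_copper_pins [([0.476, 0.206, 0.018], 0.92), ([0.416, 0.035, 0.016], 0.85)]
side lever_tip [([0.595, 0.082, 0.11], 0.51)]
side lever_grip [([0.597, 0.082, 0.113], 0.45), ([0.634, 0.326, 0.068], 0.38)]
side bolt_pivot [([0.596, 0.083, 0.085], 0.61)]
top plate_alu_center [([0.622, -0.091, 0.097], 0.7)]
top plate_copper_center [([0.414, 0.044, 0.02], 0.96), ([0.459, 0.21, 0.017], 0.59)]
top plate_copper_pins [([0.463, 0.21, 0.017], 0.69)]
top lever_tip [([0.598, 0.006, 0.03], 0.73), ([0.587, 0.085, 0.132], 0.48)]
top lever_grip [([0.591, 0.088, 0.132], 0.38), ([0.611, 0.332, 0.09], 0.17)]
top bolt_pivot [([0.588, 0.087, 0.075], 0.42), ([0.623, -0.092, 0.101], 0.36)]
```

Aluminium now stands in bay 1. The copper plate hasn't moved, so I'm going to it.

```bash
python3 -c "
from h import *
to(.4295,.2175,.10,1.332)"
```

```text
pos [ 0.628  -0.0967  0.1603] yawY 0.205 j7 0.05 w 1.002 F [-0.2 -1.4  0.6] clk 26.3
delta tool mm [ 348.  -130.4   60.3] turn -1.126984118199779
```

```bash
python3 -m handwheel '[[[10,-4,0],0],[[20,-8,0],0],[[28,-10,0],0],[[28,-10,0],0],[[28,-10,0],0]]'
python3 -m handwheel '[[[28,-10,0],0],[[28,-11,0],0],[[28,-11,0],0],[[28,-11,0],0],[[28,-11,0],0]]'
python3 -m handwheel '[[[28,-11,5],0],[[28,-11,10],0],[[24,-8,15],0],[[14,-4,15],0],[[0,0,15],0]]'
python3 -m handwheel '[[[0,0,0],-0.1],[[0,0,0],-0.12],[[0,0,0],-0.12],[[0,0,0],-0.12],[[0,0,0],-0.12]]'
python3 -m handwheel '[[[0,0,0],-0.12],[[0,0,0],-0.12],[[0,0,0],-0.12],[[0,0,0],-0.12],[[0,0,0],-0.07]]'
python3 -c "
from h import *
for n in('side','top'):
  vision.get_image(n)
  for l in('plate_copper_center',):
    print(n,l,[(np.round(d['position'],3).tolist(),round(d['score'],2)) for d in vision.look_for(n,l)[:3]])
to(.4295,.2175,-.041,1.332)"
```

```text
clock: 26.72
position: [0.5623, 0.008, 0.1603]
orientation: [0.631, 0.776, 0.0, -0.0]
ft_force: [0.1, 1.3, -0.7]
gripper_width: 1.001
gripper_force: 0.0
clock: 27.13
position: [0.4807, 0.134, 0.1604]
orientation: [0.631, 0.776, -0.0, 0.0]
ft_force: [0.6, -0.7, 1.7]
gripper_width: 1.001
gripper_force: 0.0
clock: 27.55
position: [0.4273, 0.2215, 0.1004]
orientation: [0.629, 0.778, 0.001, -0.0]
ft_force: [0.4, -0.8, 0.4]
gripper_width: 1.001
gripper_force: 0.0
clock: 27.97
position: [0.4291, 0.2179, 0.1004]
orientation: [0.38, 0.925, -0.0, 0.0]
ft_force: [0.5, -0.0, 0.4]
gripper_width: 1.006
gripper_force: 0.0
clock: 28.38
position: [0.4292, 0.2178, 0.1004]
orientation: [0.115, 0.993, -0.0, 0.0]
ft_force: [-1.0, 0.5, 1.2]
gripper_width: 0.998
gripper_force: 0.0
side plate_copper_center [([0.47, 0.202, 0.018], 0.68), ([0.414, 0.037, 0.016], 0.66)]
top plate_copper_center [([0.439, 0.024, 0.019], 0.49)]
pos [0.4295 0.2176 0.1003] yawY 1.333 j7 0.31 w 1.001 F [ 0.6  0.3 -0.3] clk 28.6
delta tool mm [-0.000e+00 -1.000e-01  1.413e+02] turn 0.0010635511265886244
```

```bash
python3 -m handwheel '[[[0,0,15],0],[[0,0,25],0],[[0,0,30],0],[[0,0,25],0],[[0,0,10],0]]'
python3 -m handwheel '[[[0,0,8],0],[[0,0,8],0],[[0,0,6],0],[[0,0,4],0],[[0,0,0],0]]'
python3 -m handwheel '[[[0,0,4],0],[[0,0,3],0],[[0,0,2],0],[[0,0,1],0],[[0,0,0],0]]'
python3 -m handwheel '[[[0,0,0],0],[[0,0,0],0],[[0,0,0],0],[[0,0,0],0],[[0,0,0],0]]' 0.8
python3 -m handwheel '[[[0,0,0],0],[[0,0,0],0],[[0,0,0],0],[[0,0,0],0],[[0,0,0],0]]' 0.76
```

```text
clock: 29.0
position: [0.4281, 0.2165, -0.0073]
orientation: [0.118, 0.993, -0.001, -0.002]
ft_force: [-0.1, -0.3, -0.1]
gripper_width: 1.0
gripper_force: 0.0
clock: 29.42
position: [0.4301, 0.2176, -0.0308]
orientation: [0.118, 0.993, -0.0, 0.0]
ft_force: [0.6, -0.4, 1.0]
gripper_width: 1.004
gripper_force: 0.0
clock: 29.83
position: [0.4298, 0.2175, -0.0409]
orientation: [0.118, 0.993, -0.0, -0.0]
ft_force: [-0.6, -0.8, -0.4]
gripper_width: 0.999
gripper_force: 0.0
clock: 30.25
position: [0.4299, 0.2176, -0.0407]
orientation: [0.118, 0.993, -0.0, 0.0]
ft_force: [-0.1, -0.1, 0.8]
gripper_width: 0.797
gripper_force: 0.0
clock: 30.67
position: [0.4298, 0.217, -0.0407]
orientation: [0.118, 0.993, -0.001, -0.0]
ft_force: [-2.4, -2.9, 4.6]
gripper_width: 0.763
gripper_force: 3.7
```

```bash
python3 -m handwheel '[[[0,0,0],0],[[0,0,0],0],[[0,0,-3],0],[[0,0,-5],0],[[0,0,-8],0]]' 0.743
python3 -m handwheel '[[[0,0,-8],0],[[0,0,-8],0],[[0,0,-8],0],[[0,0,-8],0],[[0,0,-8],0]]'
python3 -m handwheel '[[[0,0,-10],0],[[0,0,-10],0],[[0,0,-10],0],[[0,0,-10],0],[[0,0,-10],0]]'
python3 -m handwheel '[[[0,0,-15],0],[[0,0,-15],0],[[0,0,-15],0],[[0,0,-8],0],[[0,0,-3],0]]'
python3 - <<'E'
from h import *
o=ctrl.get_obs();print(o['ft_force'],o['gripper_force'],proj('side',o['position']+[0,0,.0485]),proj('side',o['position']+[0,0,-.0335]))
vision.get_image('side')
print([(np.round(d['position'],3).tolist(),round(d['score'],2)) for d in vision.look_for('side','plate_copper_center')[:3]])
to(.606,-.004,.125,.205)
E
```

```text
clock: 31.08
position: [0.4296, 0.2177, -0.0249]
orientation: [0.118, 0.993, 0.0, -0.001]
ft_force: [0.7, 0.1, -3.6]
gripper_width: 0.745
gripper_force: 14.6
clock: 31.5
position: [0.4299, 0.2176, 0.0162]
orientation: [0.118, 0.993, 0.0, 0.0]
ft_force: [0.9, 0.5, -4.4]
gripper_width: 0.747
gripper_force: 14.2
clock: 31.92
position: [0.4294, 0.2175, 0.0662]
orientation: [0.117, 0.993, -0.0, -0.0]
ft_force: [-0.4, -0.0, -6.1]
gripper_width: 0.746
gripper_force: 11.8
clock: 32.33
position: [0.4306, 0.2179, 0.1228]
orientation: [0.118, 0.993, 0.0, 0.001]
ft_force: [0.0, -0.7, -5.3]
gripper_width: 0.746
gripper_force: 11.8
[ 0.01173601 -0.721666   -5.34074309] 11.801210939884186 [332.24129211 151.17178097] [331.57565851 174.00252051]
[([0.415, 0.035, 0.016], 0.8), ([0.436, 0.213, 0.14], 0.61)]
pos [0.4303 0.2173 0.1216] yawY 1.335 j7 0.35 w 0.745 F [ 0.7 -0.8 -5.2] clk 32.4
delta tool mm [-222.6 -174.1   -3.1] turn 1.1296073246172182
```

```bash
python3 -m handwheel '[[[0,0,-1],0.06],[[0,0,-1],0.12],[[0,0,0],0.12],[[0,0,0],0.12],[[0,0,0],0.12]]'
python3 -m handwheel '[[[0,0,0],0.12],[[0,0,0],0.12],[[0,0,0],0.12],[[0,0,0],0.12],[[0,0,0],0.11]]'
python3 -c "
from h import *
to(.44,.005,.125,.205)
to(.6062,.005,.125,.205)"
```

```text
clock: 32.85
position: [0.4292, 0.217, 0.1223]
orientation: [0.381, 0.925, -0.001, -0.001]
ft_force: [0.0, -0.4, -5.2]
gripper_width: 0.744
gripper_force: 11.8
clock: 33.27
position: [0.4291, 0.2171, 0.1222]
orientation: [0.633, 0.774, -0.001, -0.0]
ft_force: [-0.1, -0.4, -5.2]
gripper_width: 0.748
gripper_force: 11.8
pos [0.4291 0.2171 0.1222] yawY 0.199 j7 -0.64 w 0.748 F [-0.1 -0.4 -5.2] clk 33.3
delta tool mm [-210.1  -31.3   -2.6] turn -0.0056100379814030266
pos [0.4291 0.2171 0.1222] yawY 0.199 j7 -0.64 w 0.748 F [-0.1 -0.4 -5.2] clk 33.3
delta tool mm [-243.   131.6   -2.9] turn -0.0056100379814030266
```

```bash
python3 -m handwheel '[[[-8,-1,-1],-0.005],[[-16,-2,-1],0],[[-22,-3,-1],0],[[-22,-3,0],0],[[-22,-4,0],0]]'
python3 -m handwheel '[[[-22,-4,0],0],[[-22,-4,0],0],[[-22,-3,0],0],[[-22,-3,0],0],[[-16,-2,0],0]]'
python3 -m handwheel '[[[-16,6,0],0],[[-6,16,0],0],[[-5,22,0],0],[[-5,22,0],0],[[-5,22,0],0]]'
python3 -m handwheel '[[[-4,22,0],0],[[-4,22,0],0],[[-3,16,0],0],[[-1,10,0],0],[[0,4,0],0]]'
python3 - <<'E'
from h import *
to(.6062,.005,.125,.205)
asc('top',355,150,410,205)
E
```

```text
clock: 33.68
position: [0.4354, 0.1251, 0.1257]
orientation: [0.627, 0.779, -0.001, -0.0]
ft_force: [0.3, -0.4, -4.6]
gripper_width: 0.742
gripper_force: 11.8
clock: 34.1
position: [0.441, 0.0189, 0.1256]
orientation: [0.628, 0.778, -0.001, -0.0]
ft_force: [0.5, -0.8, -5.1]
gripper_width: 0.744
gripper_force: 11.8
clock: 34.52
position: [0.5358, 0.0029, 0.1254]
orientation: [0.628, 0.778, -0.001, -0.001]
ft_force: [0.5, 0.6, -4.7]
gripper_width: 0.741
gripper_force: 11.8
clock: 34.93
position: [0.6111, 0.0072, 0.1252]
orientation: [0.629, 0.778, -0.0, -0.001]
ft_force: [-0.8, 0.4, -6.2]
gripper_width: 0.745
gripper_force: 11.8
pos [0.6111 0.0072 0.1252] yawY 0.211 j7 -0.15 w 0.745 F [-0.8  0.4 -6.2] clk 34.9
delta tool mm [-1.1 -5.2  0.2] turn 0.006468376450984525
top cols 355 rows 150
150                 .....###                            BBB
151                ...... ###                           BBB
152                ....... ##                           BBB
153                 .......###                          BBB
154                 ....... ###                         BB 
155
[... 2293 characters left out ...]
BBBBBBBBBBBBBBBBBBBBBBBBBBBBBBBBBB###wwwwww
194 wwwwwwwBBBBBBBBBBBBBBBBBBBBBBBBBBBBBBBBBB########wwwwww
195 wwwwwwwBBBBBBBBBBBBBBBBBBBBBBBBBBBB################wwww
196 wwwwwwwBBBBBBBBBBBBBBBBBBBBBB################### ####  
197 wwwwwwwBBBBBBBBBBBBBBBBB####################    ..     
198 wwwwwwwwBBBBBBBBBB#####################    .......     
199 wwwwwwwwBBBBB#######################     ..........    
200 wwwwwwww##wwwwww############             ..........    
201 wwwwwwwwwwwwwwww######                    .........    
202 wwwwwwwwwwwwwww###          ..           ........... # 
203 wwwwwwwwwww               . ..         .............   
204 ww#w                  .........  .... ..............
```

```bash
python3 -m handwheel '[[[-2,-2,0],0],[[-3,-3,3],0],[[0,0,8],0],[[0,0,8],0],[[0,0,4],0]]'
python3 - <<'E'
from h import *
to(.6062,.005,.0335,.205)
im=vision.get_image('top')
for v in(170,174,178,182): print(v,im[v,362:382].tolist())
E
```

```text
clock: 35.4
position: [0.6054, 0.001, 0.1017]
orientation: [0.629, 0.777, -0.001, -0.001]
ft_force: [0.9, 0.3, -5.6]
gripper_width: 0.741
gripper_force: 11.8
pos [0.6054 0.001  0.1017] yawY 0.210 j7 -0.16 w 0.741 F [ 0.9  0.3 -5.6] clk 35.4
delta tool mm [ 3.8  1.8 68.2] turn 0.0046336409619196495
170 [[92, 58, 38], [86, 57, 38], [99, 62, 40], [102, 64, 39], [95, 60, 39], [86, 55, 34], [84, 54, 35], [92, 79, 83], [73, 84, 117], [62, 82, 123], [63, 83, 124], [65, 84, 126], [61, 82, 124], [62, 83, 124], [70, 92, 137], [62, 80, 119], [48, 52, 67], [34, 34, 33], [38, 35, 34], [37, 33, 34]]
174 [[151, 93, 58], [86, 53, 36], [85, 54, 35], [101, 62, 41], [108, 67, 44], [127, 107, 97], [160, 152, 155], [165, 162, 166], [105, 112, 139], [59, 80, 124], [62, 81, 124], [64, 83, 126], [63, 83, 125], [62, 80, 123], [62, 81, 123], [71, 96, 147], [75, 102, 155], [64, 82, 119], [44, 47, 61], [38, 36, 35]]
178 [[158, 95, 60], [91, 57, 37], [85, 55, 37], [89, 55, 37], [105, 66, 42], [110, 67, 44], [131, 112, 107], [161, 156, 159], [130, 135, 151], [80, 95, 131], [62, 83, 126], [63, 83, 124], [63, 83, 125], [64, 82, 124], [63, 83, 123], [71, 94, 142], [78, 103, 157], [68, 87, 127], [44, 50, 67], [41, 41, 38]]
182 [[226, 141, 89], [155, 97, 60], [90, 56, 38], [85, 52, 36], [93, 59, 38], [106, 66, 42], [105, 65, 41], [138, 127, 126], [164, 159, 164], [108, 115, 140], [63, 82, 125], [63, 82, 125], [66, 84, 127], [62, 83, 124], [63, 82, 123], [60, 80, 120], [73, 98, 147], [78, 102, 154], [76, 99, 150], [57, 68, 96]]
```

```bash
python3 -m handwheel '[[[0,2,4],0],[[0,0,4],0],[[0,0,4],0],[[0,0,4],0],[[0,0,4],0]]'
python3 -m handwheel '[[[0,0,4],0],[[0,0,4],0],[[0,0,4],0],[[0,0,3],0],[[0,0,0],0]]'
```

```text
clock: 35.87
position: [0.6088, 0.0022, 0.0829]
orientation: [0.629, 0.777, 0.0, 0.0]
ft_force: [0.3, 0.3, -4.4]
gripper_width: 0.745
gripper_force: 11.8
clock: 36.28
position: [0.6082, 0.002, 0.0674]
orientation: [0.629, 0.777, -0.0, -0.0]
ft_force: [0.9, -0.2, -5.0]
gripper_width: 0.746
gripper_force: 11.8
```

```bash
python3 -m handwheel '[[[0,0,4],0],[[0,0,4],0],[[0,0,4],0],[[0,0,4],0],[[0,0,2],0]]'
python3 -m handwheel '[[[0,0,2],0],[[0,0,2],0],[[0,0,2],0],[[0,0,0],0],[[0,0,0],0]]'
```

```text
clock: 36.7
position: [0.6083, 0.002, 0.0495]
orientation: [0.629, 0.777, -0.0, -0.0]
ft_force: [-0.7, -0.6, -5.9]
gripper_width: 0.745
gripper_force: 11.8
clock: 37.12
position: [0.6089, 0.0022, 0.0456]
orientation: [0.629, 0.777, -0.0, 0.0]
ft_force: [-3.2, -0.6, 5.5]
gripper_width: 0.744
gripper_force: 12.3
```

```bash
python3 -m handwheel '[[[0,0,1],0],[[0,0,1],0],[[0,0,1],0],[[0,0,0],0],[[0,0,0],0]]'
```

```text
clock: 37.53
position: [0.609, 0.0022, 0.0443]
orientation: [0.629, 0.777, -0.0, 0.001]
ft_force: [-8.6, -1.3, 18.0]
gripper_width: 0.747
gripper_force: 12.9
```

```bash
python3 -m handwheel '[[[0,0,-1],0],[[0,0,-1],0],[[0,0,0],0],[[0,0,0],0],[[0,0,0],0]]' 0.88
python3 -m handwheel '[[[0,0,-5],0],[[0,0,-10],0],[[0,0,-15],0],[[0,0,-20],0],[[0,0,-25],0]]'
python3 -m handwheel '[[[0,0,-25],0],[[0,0,-25],0],[[0,0,-15],0],[[0,0,0],0],[[0,0,0],0]]' 1
python3 - <<'E'
from h import *
asc('side',225,235,315,300)
for n in('side','top'):
  vision.get_image(n)
  for l in('plate_alu_center','plate_copper_center','plate_copper_pins'):
    print(n,l,[(np.round(d['position'],3).tolist(),round(d['score'],2)) for d in vision.look_for(n,l)[:3]])
E
```

```text
clock: 37.95
position: [0.6089, 0.0021, 0.0431]
orientation: [0.629, 0.777, 0.0, 0.0]
ft_force: [-0.4, -0.4, 0.6]
gripper_width: 0.879
gripper_force: 0.0
clock: 38.37
position: [0.6079, 0.0021, 0.1187]
orientation: [0.629, 0.777, -0.001, -0.001]
ft_force: [-0.1, -0.8, -1.2]
gripper_width: 0.882
gripper_force: 0.0
clock: 38.78
position: [0.6093, 0.0021, 0.1846]
orientation: [0.629, 0.777, 0.001, 0.001]
ft_force: [-0.4, 0.2, -0.4]
gripper_width: 1.001
gripper_force: 0.0
side cols 225 rows 235
235 .....                                                                                w## R
236 ....                                                                                ##w## 
237 ...                                                                                 ##w###
238 ... ....                                                                          #####w##
239 ........                                                                        ####w#####
240 ........                                                                      ############
241 ........                      
[... 5381 characters left out ...]
298                  #www## ... BBBBBBBBBBBBB##wwwwww     R                    ###   ###### # 
299                   #www## ..  BBBBBBBBBB##wwwwww                          ###    #####  #  
side plate_alu_center [([0.639, -0.104, 0.096], 0.8), ([0.595, 0.083, 0.115], 0.62)]
side plate_copper_center [([0.616, -0.002, 0.089], 0.67), ([0.415, 0.034, 0.013], 0.62)]
side plate_copper_pins [([0.421, 0.035, 0.014], 0.7), ([0.62, 0.003, 0.091], 0.59)]
top plate_alu_center [([0.623, -0.091, 0.097], 0.5)]
top plate_copper_center [([0.599, 0.008, 0.098], 0.73), ([0.41, 0.043, 0.018], 0.7)]
top plate_copper_pins [([0.41, 0.045, 0.017], 0.79), ([0.605, 0.01, 0.098], 0.58), ([0.619, -0.094, 0.097], 0.52)]
```

Both plates stand in their bays and brass is absent, as the yellow block is neither plate-sized nor pinned. Next I'll locate the lever.

```bash
python3 - <<'E'
from h import *
from scipy.optimize import least_squares
def red(n,x0,y0,x1,y1):
    im=vision.get_image(n)[y0:y1,x0:x1].astype(int)
    m=(im[...,2]>im[...,1]+40)&(im[...,2]>im[...,0]+40)
    v,u=np.nonzero(m)
    for i in range(v.min(),v.max()+1): print(n,y0+i,x0,''.join('R' if k else ' ' for k in m[i]))
    return m
red('top',330,170,352,192); red('side',300,215,330,242)
for z in(.08,.145): print(z,proj('top',(.588,.087,z)),proj('side',(.588,.087,z)))
E
```

```text
top 175 330             RR        
top 176 330           RRRRR       
top 177 330          RRRRRR       
top 178 330          RRRRRR       
top 179 330          RRRRRR       
top 180 330          RRRRRR       
top 181 330          RRRRR        
top 182 330          RRRRR        
top 183 330         RRRRRR        
top 184 330          RRRR         
top 185 330         RRRRR         
top 186 330          RRRR         
side 217 300              RR               
side 218 300             RRRRR             
side 219 300            RRRRRRR            
side 220 300            RRRRRRR            
side 221 300            RRRRRRRR           
side 222 300            RRRRRRRR           
side 223 300            RRRRRRR            
side 224 300            RRRRRRR            
side 225 300            RRRRRRR            
side 226 300            RRRRRRR            
side 227 300            RRRRRRR            
side 228 300            RRRRRRR            
side 229 300            RRRRRRR            
side 230 300            RRRRRRR            
side 231 300            RRRRRRR            
side 232 300             RRRRRR            
side 233 300             RRRRRR            
side 234 300              RRRRR            
side 235 300               RRR             
side 236 300               RR              
0.08 [340.03769695 184.94827664] [314.17872615 233.13444888]
0.145 [341.97129764 179.11393684] [313.88636403 215.79511463]
```

```bash
python3 - <<'E'
from h import *
from scipy.optimize import least_squares
def tri(a,b): 
    r=least_squares(lambda P:np.r_[proj('top',P)-a,proj('side',P)-b],[.588,.087,.14]); print(r.x,r.fun); return r.x
tri((342.3,178.3),(315.7,219.3))
tri((341.3,185.5),(316.3,234.5))
# render red outline for box at candidates
c=np.array([.588,.086])
for a in np.arange(.8,2.1,.2):  # angle of thin axis
    ux=np.array([np.cos(a),np.sin(a)]);uy=np.array([-ux[1],ux[0]])
    o=[]
    for n in('top','side'):
        P=np.array([proj(n,np.r_[c+ux*sx*.006+uy*sy*.009,z]) for sx in(-1,1) for sy in(-1,1) for z in(.092,.14)])
        w=[]
        for v in ((180,184) if n=='top' else (224,230)):
            h=cv2.convexHull(P.astype(np.float32))[:,0]; I=np.zeros((400*4,640*4),np.uint8); cv2.fillConvexPoly(I,np.int32(h*4),1); w.append(I[v*4].sum()/4)
        o.append((w,P.min(0).round(1).tolist(),P.max(0).round(1).tolist()))
    print(round(a,1),o)
E
```

```text
[0.59245034 0.08731951 0.13676315] [-0.71557593 -0.33001151 -0.81019749  0.0456669 ]
[0.58930345 0.0873807  0.07549167] [-1.54202019 -0.70863349 -1.72732432  0.09511375]
0.8 [([np.float64(8.75), np.float64(8.0)], [336.3, 175.0], [346.9, 188.3]), ([np.float64(7.75), np.float64(6.5)], [309.9, 214.0], [317.3, 233.6])]
1.0 [([np.float64(7.25), np.float64(6.75)], [336.6, 174.9], [346.7, 188.4]), ([np.float64(6.25), np.float64(5.75)], [310.5, 214.2], [316.6, 233.3])]
1.2 [([np.float64(6.25), np.float64(6.0)], [337.0, 175.0], [346.2, 188.3]), ([np.float64(5.75), np.float64(5.75)], [310.6, 214.2], [316.6, 233.3])]
1.4 [([np.float64(6.25), np.float64(6.25)], [337.6, 175.3], [345.6, 188.1]), ([np.float64(7.25), np.float64(6.25)], [310.0, 214.0], [317.2, 233.6])]
1.6 [([np.float64(7.25), np.float64(6.75)], [338.2, 175.7], [345.0, 187.7]), ([np.float64(8.25), np.float64(7.0)], [309.5, 213.8], [317.7, 233.7])]
1.8 [([np.float64(7.75), np.float64(7.25)], [337.5, 175.2], [345.7, 188.1]), ([np.float64(8.75), np.float64(8.0)], [309.1, 213.8], [318.0, 233.7])]
2.0 [([np.float64(8.25), np.float64(7.75)], [336.9, 175.0], [346.3, 188.4]), ([np.float64(9.25), np.float64(8.75)], [308.9, 214.0], [318.2, 233.6])]
```

```bash
python3 -c "
from h import *
to(.591,.0875,.185,1.4)"
```

```text
pos [0.6086 0.0022 0.183 ] yawY 0.210 j7 -0.10 w 1.000 F [-0.4  0.1  0.2] clk 39.3
delta tool mm [87.1  0.6 -2. ] turn -1.1899654728603575
```

```bash
python3 -m handwheel '[[[12,0,0],0],[[20,0,0],0],[[25,0,0],0],[[20,0,0],0],[[10,0,0],0]]'
python3 -m handwheel '[[[0,0,0],-0.12],[[0,0,0],-0.12],[[0,0,0],-0.12],[[0,0,0],-0.12],[[0,0,0],-0.12]]'
python3 -m handwheel '[[[0,0,0],-0.12],[[0,0,0],-0.12],[[0,0,0],-0.12],[[0,0,0],-0.12],[[0,0,0],-0.11]]'
python3 -m handwheel '[[[0,0,0],0],[[0,0,10],0],[[0,0,20],0],[[0,0,20],0],[[0,0,10],0]]'
python3 -c "
from h import *
to(.591,.0875,.068,1.4)"
```

```text
clock: 39.75
position: [0.5894, 0.0916, 0.1836]
orientation: [0.627, 0.779, 0.001, -0.001]
ft_force: [-0.4, 0.5, 0.2]
gripper_width: 1.003
gripper_force: 0.0
clock: 40.17
position: [0.5906, 0.0872, 0.1833]
orientation: [0.369, 0.93, -0.0, 0.0]
ft_force: [-0.2, 0.3, 1.1]
gripper_width: 0.997
gripper_force: 0.0
clock: 40.58
position: [0.5906, 0.0871, 0.1833]
orientation: [0.083, 0.997, -0.0, 0.0]
ft_force: [-0.3, -0.5, 0.4]
gripper_width: 0.999
gripper_force: 0.0
clock: 41.0
position: [0.5891, 0.0865, 0.1204]
orientation: [0.087, 0.996, -0.001, -0.002]
ft_force: [-0.3, -0.8, 1.2]
gripper_width: 0.999
gripper_force: 0.0
pos [0.5891 0.0865 0.1204] yawY 1.397 j7 0.75 w 0.999 F [-0.3 -0.8  1.2] clk 41.0
delta tool mm [-1.8  1.5 52.4] turn -0.0028662039794051797
```

```bash
python3 -m handwheel '[[[0,0,0],0],[[0,0,5],0],[[0,0,10],0],[[0,0,12],0],[[0,0,12],0]]' 0.5
python3 -m handwheel '[[[0,0,8],0],[[0,0,4],0],[[0,0,2],0],[[0,0,0],0],[[0,0,0],0]]' 0.4
python3 -m handwheel '[[[0,0,0],0],[[0,0,0],0],[[0,0,0],0],[[0,0,0],0],[[0,0,0],0]]' 0.24
python3 -m handwheel '[[[0,0,0],0],[[0,0,0],0],[[0,0,0],0],[[0,0,0],0],[[0,0,0],0]]' 0.15
```

```text
clock: 41.42
position: [0.591, 0.0871, 0.0837]
orientation: [0.086, 0.996, -0.0, 0.001]
ft_force: [-0.4, -0.5, 0.3]
gripper_width: 0.5
gripper_force: 0.0
clock: 41.83
position: [0.5908, 0.0874, 0.0705]
orientation: [0.085, 0.996, 0.0, 0.0]
ft_force: [0.3, 0.5, 0.4]
gripper_width: 0.397
gripper_force: 0.0
clock: 42.25
position: [0.5906, 0.0871, 0.0704]
orientation: [0.085, 0.996, -0.0, 0.0]
ft_force: [0.5, 0.6, 0.2]
gripper_width: 0.238
gripper_force: 0.0
clock: 42.67
position: [0.5904, 0.0866, 0.0703]
orientation: [0.085, 0.996, -0.001, -0.0]
ft_force: [-2.1, -3.9, 4.8]
gripper_width: 0.153
gripper_force: 14.2
```

```bash
python3 -m handwheel '[[[0,0,0],0],[[0,0,0],0],[[0,0,0],0],[[0,0,0],0],[[0,0,0],0]]' 0.11
python3 -m handwheel '[[[0,0,0],0],[[0,0,0],0],[[0,0,0],0],[[0,0,0],0],[[0,0,0],0]]' 0.09
python3 -c "
from h import *
o=ctrl.get_obs();print(o['torque'],o['ft_force'])"
```

```text
clock: 43.08
position: [0.5901, 0.0866, 0.0704]
orientation: [0.085, 0.996, -0.001, -0.001]
ft_force: [-2.9, -3.4, 6.6]
gripper_width: 0.128
gripper_force: 58.4
clock: 43.5
position: [0.5901, 0.0866, 0.0704]
orientation: [0.085, 0.996, -0.001, -0.001]
ft_force: [-4.4, -3.1, 5.4]
gripper_width: 0.133
gripper_force: 58.4
[-0.76555791  0.82405296  0.04730238] [-4.38864805 -3.0884115   5.36611726]
```

```bash
python3 -m handwheel '[[[0,0,0.1],0.06],[[0,0,0.1],0.12],[[0,0,0.1],0.12],[[0,0,0.1],0.12],[[0,0,0.1],0.12]]'
python3 -m handwheel '[[[0,0,0.1],0.12],[[0,0,0.1],0.12],[[0,0,0.1],0.12],[[0,0,0.1],0.12],[[0,0,0.1],0.12]]'
python3 -c "
from h import *
to(.591,.0875,.068,1.4)
print(ctrl.get_obs()['torque'])
asc('side',295,210,330,245)"
```

```text
clock: 43.92
position: [0.5901, 0.0868, 0.0699]
orientation: [0.351, 0.936, -0.001, -0.0]
ft_force: [-2.5, -2.4, 4.7]
gripper_width: 0.132
gripper_force: 58.7
clock: 44.33
position: [0.5904, 0.0869, 0.0693]
orientation: [0.612, 0.791, -0.0, 0.0]
ft_force: [-2.1, -3.0, 2.3]
gripper_width: 0.132
gripper_force: 58.6
pos [0.5904 0.0869 0.0693] yawY 0.254 j7 -0.27 w 0.132 F [-2.1 -3.   2.3] clk 44.3
delta tool mm [0.4 0.8 1.3] turn -1.1459157291216018
[-0.55240442  0.55803157  0.07785133]
side cols 295 rows 210
210            .................... ###
211             ..................   ##
212             .................    ##
213             .................     #
214             .................      
215              ................###   
216                 .............##    
217              # ..............  ..  
218              # ................... 
219              # ....................
220              # .. .................
221              # . R ..............  
222              #  RR  ............   
223                 RR # .........     
224                 RR ## ......       
225                 RR ## .....        
226                 RR ## .....        
227                  R ## .....        
228                  R ## ....         
229                  R ## ..           
230                  R ##              
231                  RR #              
232                  RRRRRR            
233                  RRRRRR            
234                  RRRRR             
235                #  RRR ##           
236                ###  #####          
237               ############         
238             ###############        
239               #########  ###       
240               ########   #  #      
241               ######### ##   #     
242        #      ############         
243     ####       ##########          
244    ###          #########      #
```

```bash
for i in 1; do :; done
python3 -m handwheel '[[[0,0,0.1],0.12],[[0,0,0.1],0.12],[[0,0,0.1],0.12],[[0,0,0.1],0.12],[[0,0,0.1],0.12]]'
python3 -m handwheel '[[[0,0,0.1],0.12],[[0,0,0.1],0.12],[[0,0,0.1],0.12],[[0,0,0.1],0.12],[[0,0,0.1],0.12]]'
python3 -m handwheel '[[[0,0,0.1],0.12],[[0,0,0.1],0.12],[[0,0,0.1],0.12],[[0,0,0.1],0.12],[[0,0,0.1],0.12]]'
python3 -m handwheel '[[[0,0,0.1],0.12],[[0,0,0.1],0.12],[[0,0,0.1],0.12],[[0,0,0.1],0],[[0,0,0],0]]'
python3 -c "
from h import *
to(.591,.0875,.068,1.4)
print(ctrl.get_obs()['torque'])"
```

```text
clock: 44.8
position: [0.5907, 0.0872, 0.0687]
orientation: [0.817, 0.576, 0.0, 0.0]
ft_force: [-1.3, -1.8, 2.5]
gripper_width: 0.126
gripper_force: 60.2
clock: 45.22
position: [0.591, 0.0869, 0.0682]
orientation: [0.951, 0.309, 0.0, 0.0]
ft_force: [-0.1, -1.5, 1.7]
gripper_width: 0.126
gripper_force: 60.1
clock: 45.63
position: [0.5911, 0.0864, 0.0676]
orientation: [1.0, 0.014, 0.001, 0.001]
ft_force: [0.3, -3.0, 1.8]
gripper_width: 0.128
gripper_force: 60.1
clock: 46.05
position: [0.591, 0.0862, 0.0672]
orientation: [0.987, -0.162, 0.001, 0.001]
ft_force: [0.0, -5.1, 1.5]
gripper_width: 0.123
gripper_force: 60.0
pos [0.591  0.0862 0.0672] yawY -1.895 j7 -2.11 w 0.123 F [ 0.  -5.1  1.5] clk 46.0
delta tool mm [-0.4 -1.2 -0.8] turn -0.15383390804672814
[-1.28490144 -0.18479274 -0.02516335]
```

```bash

python3 -m handwheel '[[[0,0,0],0],[[0,0,0],0],[[0,0,0],0],[[0,0,0],-0.06],[[0,0,0],-0.12]]' 0.45
python3 -m handwheel '[[[0,0,0],-0.12],[[0,0,0],-0.12],[[0,0,0],-0.12],[[0,0,0],-0.12],[[0,0,0],-0.12]]'
python3 -m handwheel '[[[0,0,0],-0.12],[[0,0,0],-0.12],[[0,0,0],-0.12],[[0,0,0],-0.12],[[0,0,0],-0.12]]'
python3 -m handwheel '[[[0,0,0],-0.12],[[0,0,0],-0.12],[[0,0,0],-0.12],[[0,0,0],-0.12],[[0,0,0],-0.12]]'
python3 -m handwheel '[[[0,0,0],-0.12],[[0,0,0],-0.12],[[0,0,0],-0.12],[[0,0,0],-0.12],[[0,0,0],-0.12]]'
python3 -m handwheel '[[[0,0,0],-0.12],[[0,0,0],-0.12],[[0,0,0],-0.12],[[0,0,0],-0.12],[[0,0,0],-0.08]]'
python3 -c "
from h import *
to(.591,.0872,.067,-1.895)"
```

```text
clock: 46.47
position: [0.5905, 0.0883, 0.0673]
orientation: [0.997, -0.072, -0.0, -0.0]
ft_force: [-1.1, -0.5, 1.2]
gripper_width: 0.449
gripper_force: 0.0
clock: 46.88
position: [0.5905, 0.0882, 0.0674]
orientation: [0.974, 0.227, 0.0, -0.001]
ft_force: [-0.5, 0.0, 0.2]
gripper_width: 0.45
gripper_force: 0.0
clock: 47.3
position: [0.5905, 0.0881, 0.0674]
orientation: [0.863, 0.505, 0.0, -0.0]
ft_force: [-1.0, -0.4, 0.1]
gripper_width: 0.451
gripper_force: 0.0
clock: 47.72
position: [0.5905, 0.0881, 0.0675]
orientation: [0.675, 0.737, 0.0, -0.0]
ft_force: [1.0, -0.8, -0.7]
gripper_width: 0.447
gripper_force: 0.0
clock: 48.13
position: [0.5906, 0.088, 0.0676]
orientation: [0.427, 0.904, 0.001, -0.0]
ft_force: [0.2, 0.0, 0.2]
gripper_width: 0.447
gripper_force: 0.0
clock: 48.55
position: [0.5906, 0.0879, 0.0675]
orientation: [0.161, 0.987, 0.001, -0.0]
ft_force: [0.6, 1.1, -0.4]
gripper_width: 0.453
gripper_force: 0.0
pos [0.5906 0.0879 0.0675] yawY 1.247 j7 0.57 w 0.453 F [ 0.6  1.1 -0.4] clk 48.5
delta tool mm [-0.6 -0.6  0.5] turn 0.0003785420235304926
```

```bash

python3 -m handwheel '[[[-0.5,-1,0],0],[[0,0,0],0],[[0,0,0],0],[[0,0,0],0],[[0,0,0],0]]' 0.09
python3 -m handwheel '[[[0,0,0],0],[[0,0,0],0],[[0,0,0.1],0.06],[[0,0,0.1],0.12],[[0,0,0.1],0.12]]'
python3 -m handwheel '[[[0,0,0.1],0.12],[[0,0,0.1],0.12],[[0,0,0.1],0.12],[[0,0,0.1],0.12],[[0,0,0.1],0.12]]'
python3 -m handwheel '[[[0,0,0.1],0.12],[[0,0,0.1],0.12],[[0,0,0.1],0.12],[[0,0,0.1],0.12],[[0,0,0.1],0.12]]'
python3 -m handwheel '[[[0,0,0.1],0.12],[[0,0,0.1],0.12],[[0,0,0.1],0.12],[[0,0,0.1],0.12],[[0,0,0.1],0.12]]'
python3 -m handwheel '[[[0,0,0.1],0.12],[[0,0,0.1],0.12],[[0,0,0.1],0.12],[[0,0,0.1],0.12],[[0,0,0.1],0.12]]'
python3 -c "
from h import *
to(.591,.0872,.067,-1.895)
print(ctrl.get_obs()['torque'])"
```

```text
clock: 48.97
position: [0.5907, 0.0861, 0.0675]
orientation: [0.165, 0.986, -0.0, 0.0]
ft_force: [-1.3, -0.0, 0.5]
gripper_width: 0.128
gripper_force: 59.7
clock: 49.38
position: [0.5907, 0.0859, 0.0672]
orientation: [0.313, 0.95, -0.0, -0.0]
ft_force: [-1.1, -0.8, 2.3]
gripper_width: 0.126
gripper_force: 59.9
clock: 49.8
position: [0.5905, 0.0858, 0.0666]
orientation: [0.58, 0.815, -0.0, 0.0]
ft_force: [-1.7, -0.4, 1.7]
gripper_width: 0.126
gripper_force: 59.8
clock: 50.22
position: [0.5902, 0.0857, 0.066]
orientation: [0.795, 0.607, -0.001, 0.0]
ft_force: [-1.7, -0.1, 0.5]
gripper_width: 0.124
gripper_force: 59.8
clock: 50.63
position: [0.59, 0.0859, 0.0654]
orientation: [0.939, 0.345, -0.001, 0.0]
ft_force: [-2.0, -0.3, 1.5]
gripper_width: 0.129
gripper_force: 59.8
clock: 51.05
position: [0.5898, 0.0862, 0.0649]
orientation: [0.999, 0.053, -0.001, 0.0]
ft_force: [-1.9, -0.8, 1.0]
gripper_width: 0.126
gripper_force: 59.7
pos [0.5898 0.0862 0.0649] yawY -1.466 j7 -1.74 w 0.126 F [-1.9 -0.8  1. ] clk 51.0
delta tool mm [ 1.3 -0.9 -2.2] turn 0.4294903563272956
[-0.15816778  0.44545225  0.01900518]
```

```bash

python3 -m handwheel '[[[0,0,0.1],0.12],[[0,0,0.1],0.12],[[0,0,0.1],0.12],[[0,0,0.1],0.12],[[0,0,0.1],0.12]]'
python3 -m handwheel '[[[0,0,0.1],0.12],[[0,0,0.1],0.12],[[0,0,0],0],[[0,0,0],0],[[0,0,0],0]]'
python3 -m handwheel '[[[0,0,0],0],[[0,0,0],0],[[0,0,0],0],[[0,0,0],-0.06],[[0,0,0],-0.12]]' 0.45
python3 -m handwheel '[[[0,0,0],-0.12],[[0,0,0],-0.12],[[0,0,0],-0.12],[[0,0,0],-0.12],[[0,0,0],-0.12]]'
python3 -m handwheel '[[[0,0,0],-0.12],[[0,0,0],-0.12],[[0,0,0],-0.12],[[0,0,0],-0.12],[[0,0,0],-0.12]]'
python3 -m handwheel '[[[0,0,0],-0.12],[[0,0,0],-0.12],[[0,0,0],-0.12],[[0,0,0],-0.12],[[0,0,0],-0.12]]'
python3 -m handwheel '[[[0,0,0],-0.12],[[0,0,0],-0.12],[[0,0,0],-0.12],[[0,0,0],-0.12],[[0,0,0],-0.12]]'
python3 -m handwheel '[[[0,0,0],-0.12],[[0,0,0],-0.12],[[0,0,0],-0.12],[[0,0,0],-0.12],[[0,0,0],-0.08]]'
python3 -c "
from h import *
to(.5903,.0866,.0645,.205)"
```

```text
clock: 51.47
position: [0.5898, 0.0864, 0.0643]
orientation: [0.97, -0.245, -0.001, 0.0]
ft_force: [-0.5, -0.0, 0.2]
gripper_width: 0.126
gripper_force: 59.6
clock: 51.88
position: [0.59, 0.0864, 0.064]
orientation: [0.935, -0.355, -0.001, 0.0]
ft_force: [-2.2, 0.2, -0.7]
gripper_width: 0.125
gripper_force: 59.5
clock: 52.3
position: [0.5913, 0.086, 0.0646]
orientation: [0.963, -0.269, 0.001, -0.0]
ft_force: [0.3, 0.4, -0.5]
gripper_width: 0.45
gripper_force: 0.0
clock: 52.72
position: [0.5913, 0.0859, 0.0647]
orientation: [1.0, 0.028, 0.001, -0.0]
ft_force: [0.7, 0.1, -1.2]
gripper_width: 0.453
gripper_force: 0.0
clock: 53.13
position: [0.5914, 0.0858, 0.0647]
orientation: [0.947, 0.323, 0.001, 0.0]
ft_force: [0.3, -0.0, -0.3]
gripper_width: 0.45
gripper_force: 0.0
clock: 53.55
position: [0.5914, 0.0858, 0.0647]
orientation: [0.809, 0.588, 0.001, 0.0]
ft_force: [0.4, 0.4, 0.7]
gripper_width: 0.451
gripper_force: 0.0
clock: 53.97
position: [0.5914, 0.0858, 0.0647]
orientation: [0.599, 0.801, 0.0, 0.0]
ft_force: [0.1, -0.5, 0.9]
gripper_width: 0.452
gripper_force: 0.0
clock: 54.38
position: [0.5914, 0.0856, 0.0646]
orientation: [0.355, 0.935, 0.0, 0.0]
ft_force: [0.2, 0.3, 0.5]
gripper_width: 0.454
gripper_force: 0.0
pos [0.5914 0.0856 0.0646] yawY 0.845 j7 0.23 w 0.454 F [0.2 0.3 0.5] clk 54.4
delta tool mm [1.5 0.  0.1] turn 0.640154965468871
```

```bash

python3 -m handwheel '[[[1,0,0],0],[[0,0,0],0],[[0,0,0],0],[[0,0,0],0],[[0,0,0],0]]' 0.09
python3 -m handwheel '[[[0,0,0.1],0.1],[[0,0,0.1],0.12],[[0,0,0.1],0.12],[[0,0,0.1],0.12],[[0,0,0.1],0.06]]'
python3 -c "
from h import *
to(.5903,.0866,.0645,.205)
print(ctrl.get_obs()['torque'])"
python3 -m handwheel '[[[0,0,0],0.04],[[0,0,0],0.04],[[0,0,0],0.04],[[0,0,0],0],[[0,0,0],0]]'
python3 -c "
from h import *
to(.5903,.0866,.0645,.205)
print(ctrl.get_obs()['torque'])"
```

```text
clock: 54.8
position: [0.5901, 0.0865, 0.0646]
orientation: [0.358, 0.934, -0.0, 0.0]
ft_force: [-0.8, -1.1, 1.5]
gripper_width: 0.126
gripper_force: 59.7
clock: 55.22
position: [0.5902, 0.0865, 0.0641]
orientation: [0.588, 0.809, -0.0, 0.0]
ft_force: [-0.9, -1.2, 0.7]
gripper_width: 0.125
gripper_force: 59.7
pos [0.5902 0.0865 0.0641] yawY 0.314 j7 -0.23 w 0.125 F [-0.9 -1.2  0.7] clk 55.2
delta tool mm [ 0.1  0.1 -0.4] turn 0.10907997019487392
[-0.22241445  0.10840395  0.07772103]
clock: 55.63
position: [0.5902, 0.0865, 0.064]
orientation: [0.633, 0.774, -0.0, 0.0]
ft_force: [-0.3, -1.1, 0.7]
gripper_width: 0.127
gripper_force: 59.6
pos [0.5902 0.0865 0.064 ] yawY 0.201 j7 -0.33 w 0.127 F [-0.3 -1.1  0.7] clk 55.6
delta tool mm [ 0.   0.1 -0.5] turn -0.004432350374528715
[-0.33796049 -0.07680847 -0.05453505]
```

```bash

python3 -m handwheel '[[[0,0,0],0.03],[[0,0,0],0.02],[[0,0,0],0],[[0,0,0],0],[[0,0,0],0]]'
python3 -c "
from h import *
to(.5903,.0866,.0645,.205)
print(ctrl.get_obs()['torque'])"
python3 -m handwheel '[[[0,0,0],0.02],[[0,0,0],0.02],[[0,0,0],0],[[0,0,0],0],[[0,0,0],0]]'
python3 -c "
from h import *
to(.5903,.0866,.0645,.205)
print(ctrl.get_obs()['torque'])"
```

```text
clock: 56.05
position: [0.5902, 0.0866, 0.064]
orientation: [0.652, 0.758, 0.0, 0.0]
ft_force: [1.0, -1.8, 1.9]
gripper_width: 0.133
gripper_force: 60.2
pos [0.5902 0.0866 0.064 ] yawY 0.151 j7 -0.37 w 0.133 F [ 1.  -1.8  1.9] clk 56.0
delta tool mm [-0.   0.1 -0.5] turn -0.05380708293137304
[-0.44006365 -0.13033919  0.52311621]
clock: 56.47
position: [0.5902, 0.0866, 0.0639]
orientation: [0.667, 0.745, 0.0, 0.0]
ft_force: [1.2, -2.3, 1.6]
gripper_width: 0.128
gripper_force: 63.7
pos [0.5902 0.0866 0.0639] yawY 0.111 j7 -0.40 w 0.128 F [ 1.2 -2.3  1.6] clk 56.5
delta tool mm [-0.1  0.1 -0.6] turn -0.09437946669782948
[-0.58194493 -0.22369245  0.89131679]
```

The torque has risen from about 0 to 0.9 N m, so the bolt is snug. I'll release it, back off above, and push the lever over with closed fingers.

```bash

python3 -m handwheel '[[[0,0,0],-0.03],[[0,0,0],0],[[0,0,0],0],[[0,0,0],0],[[0,0,0],0]]' 0.35
python3 -m handwheel '[[[0,0,-10],-0.03],[[0,0,-20],0],[[0,0,-25],0],[[0,0,-25],0],[[0,0,-20],0]]'
python3 -m handwheel '[[[0,0,-5],0],[[-10,0,0],0],[[-15,0,0],0],[[-15,0,0],0],[[-8,0,0],0]]' 0
python3 - <<'E'
from h import *
to(.5902,.0866,.075,.205)
asc('side',290,210,330,250)
asc('top',320,165,360,205)
E
```

```text
clock: 56.88
position: [0.5898, 0.087, 0.0637]
orientation: [0.656, 0.754, 0.0, -0.0]
ft_force: [-0.2, 0.0, -0.6]
gripper_width: 0.346
gripper_force: 0.0
clock: 57.3
position: [0.5903, 0.0872, 0.1656]
orientation: [0.645, 0.764, 0.001, 0.0]
ft_force: [1.1, -0.2, -1.1]
gripper_width: 0.351
gripper_force: 0.0
clock: 57.72
position: [0.5975, 0.0362, 0.167]
orientation: [0.646, 0.764, -0.001, -0.001]
ft_force: [-0.9, -0.1, -0.7]
gripper_width: -0.003
gripper_force: 0.0
pos [0.5975 0.0362 0.167 ] yawY 0.167 j7 -0.19 w -0.003 F [-0.9 -0.1 -0.7] clk 57.7
delta tool mm [51.   1.5 92. ] turn -0.03796077999617409
side cols 290 rows 210
210   ## ..                                 
211   ###                                   
212                                         
213                                         
214                                         
215                                         
216                                         
217                                         
218                                         
219                                         
220             
[... 2455 characters left out ...]
wwwww#####wwww###########
190      wwwww#wwwwwww####ww#wwwwwww########
191      wwwwww#wwwww#wwwwwwwwwwwwww########
192      #wwwww#wwwwwwwwwwwwwwwwwwww########
193       wwwww#wwwwwwwwwwwwwwwwwwww########
194       wwwww#wwwwwwwwwwwwwwwww#www#######
195       wwwww#wwwwwwwwwwww######www#######
196       wwwwww#wwwww########  ##wwww######
197       wwwwww########    ####wwwwwww#####
198        wwwww#      #####wwwwwwwwwww#####
199        wwwwww####wwwwwwwwwwwwwwwwww#####
200        wwwwwwwwwwwwwwwwwwwww##wwwwww####
201        wwwwwwwwwwwwwwwwwwww####wwwww####
202         wwwwwwwwwwwwwwwwwwww##wwwwwww###
203         wwwww###wwwwwwwwwwwwwwwwwwwwww##
204         wwwww###wwwwwwwwwwwwwwwwwwwww###
```

```bash

python3 -m handwheel '[[[0,1.5,10],-0.035],[[0,0,20],0],[[0,0,22],0],[[0,0,20],0],[[0,0,12],0]]'
python3 -m handwheel '[[[0,0,6],0],[[4,0,0],0],[[5,0,0],0],[[5,0,0],0],[[5,0,0],0]]'
python3 -m handwheel '[[[4,0,0],0],[[4,0,0],0],[[4,0,0],0],[[4,0,0],0],[[4,0,0],0]]'
python3 -c "
from h import *
to(.5902,.0866,.075,.205)
asc('side',290,210,330,250)"
```

```text
clock: 58.23
position: [0.5976, 0.0409, 0.0817]
orientation: [0.63, 0.777, -0.001, -0.002]
ft_force: [-0.1, -0.4, -0.1]
gripper_width: 0.003
gripper_force: 0.0
clock: 58.65
position: [0.5964, 0.0595, 0.0801]
orientation: [0.631, 0.776, 0.001, 0.001]
ft_force: [0.4, -0.0, 0.2]
gripper_width: 0.0
gripper_force: 0.0
clock: 59.07
position: [0.5922, 0.0775, 0.0793]
orientation: [0.631, 0.776, 0.0, 0.001]
ft_force: [-0.1, -1.8, 2.4]
gripper_width: -0.004
gripper_force: 1.3
pos [0.5922 0.0775 0.0793] yawY 0.204 j7 -0.29 w -0.004 F [-0.1 -1.8  2.4] clk 59.1
delta tool mm [ 9.3 -0.1  4.3] turn -0.0007496326625933136
side cols 290 rows 210
210               ................   #####  
211                ..............     ##### 
212                ..............     ##### 
213                ..............      #### 
214                ..............###   #####
215                 ............ ###   #####
216                   ...........  .    ####
217                 ##...............       
218                 # ................  .   
219                 #  .................    
220         
[... 637 characters left out ...]
        RRRRRR           
235                      # RRRRR            
236                     ## RRRR ##          
237                    #####  #####         
238                  ###############        
239                ##   #############       
240               #    ############  #      
241                    ########  ##  ##     
242             #      ########  ##   #     
243          ####      ############    #    
244         ###        ############     #   
245       ####          ##########       #  
246      ##### .         ########      ###  
247    #######                           #  
248   ###########                        ## 
249  #############                       #ww
```

Lever is folding. I'll continue the push, then press down.

```bash

python3 -m handwheel '[[[5,0,0],0],[[5,0,0],0],[[5,0,0],0],[[5,0,0],0],[[5,0,0],0]]'
python3 -m handwheel '[[[5,0,1],0],[[5,0,1],0],[[5,0,1],0],[[3,0,1],0],[[0,0,1],0]]'
python3 -m handwheel '[[[0,0,3],0],[[0,0,3],0],[[0,0,3],0],[[0,0,3],0],[[0,0,3],0]]'
python3 -c "
from h import *
to(.5902,.0866,.075,.205)
asc('side',290,205,350,250)"
```

```text
clock: 59.53
position: [0.5859, 0.1028, 0.0785]
orientation: [0.631, 0.776, -0.0, -0.0]
ft_force: [0.6, -3.3, 0.2]
gripper_width: 0.002
gripper_force: 0.9
clock: 59.95
position: [0.5828, 0.122, 0.0742]
orientation: [0.63, 0.776, 0.001, -0.0]
ft_force: [-1.1, 2.6, 6.3]
gripper_width: -0.001
gripper_force: 2.7
clock: 60.37
position: [0.5833, 0.1212, 0.0594]
orientation: [0.631, 0.776, 0.001, 0.0]
ft_force: [0.5, -0.2, 3.7]
gripper_width: -0.003
gripper_force: 1.2
pos [0.5833 0.1212 0.0594] yawY 0.206 j7 -0.38 w -0.003 F [ 0.5 -0.2  3.7] clk 60.4
delta tool mm [-35.3  -0.3 -15.7] turn 0.001020461557660779
side cols 290 rows 205
205                           ..................... ####        
206                             ..................   ###        
207                               ..............     ####       
208                               ..............      ####      
209                               ..............  #   #####     
210                               ..............  #    ####     
211                                .............####   #####    
212         
[... 1737 characters left out ...]
     
239                     ###########                             
240                    ############                             
241                    ########   #                             
242             #      ########  ##                             
243          ####      ############                             
244         ###        ############                             
245       ####          ##########                              
246      ##### .          #######                               
247 B  #######                                                  
248 B############                                               
249 BB############                        ##
```

```bash

python3 -m handwheel '[[[1,0,2],0],[[1,0,2],0],[[1,0,2],0],[[0,0,2],0],[[0,0,0],0]]'
python3 -m handwheel '[[[0,0,1],0],[[0,0,1],0],[[0,0,1],0],[[0,0,1],0],[[0,0,0],0]]'
python3 -c "
from h import *
to(.5902,.0866,.075,.205)
asc('side',310,215,350,245)"
```

```text
clock: 60.83
position: [0.5821, 0.123, 0.0504]
orientation: [0.631, 0.776, -0.0, -0.0]
ft_force: [0.4, 1.5, 1.1]
gripper_width: 0.003
gripper_force: 0.7
clock: 61.25
position: [0.5822, 0.123, 0.0467]
orientation: [0.631, 0.776, -0.0, -0.0]
ft_force: [0.2, 2.0, 2.5]
gripper_width: 0.003
gripper_force: 1.0
pos [0.5822 0.123  0.0467] yawY 0.205 j7 -0.40 w 0.003 F [0.2 2.  2.5] clk 61.2
delta tool mm [-37.2   0.5 -28.3] turn 4.0732003517840454e-05
side cols 310 rows 215
215             .............##     ####    
216             # ...............   ###     
217             # ................          
218             #  .................        
219             #   ...............         
220             # ## ...........            
221             # ## ........               
222             # ## ......                 
223             # ## ..... R                
224             # ## ..... RR               
225             # ## .... RRR               
226               ## ... RRR                
227                #   RRRR                 
228              RR   RRRR                  
229             RRRRRRRR                    
230            RRRRRRRR                     
231          RRRRRRRRR                      
232         RRRRRRRRR                       
233     ##  RRRRRRRR                        
234    #### RRRRRRR                         
235  ####### RRRRR                          
236 ######### RR                            
237 #########                               
238 ###########                             
239 ###########                             
240 ###########                             
241 #######   #                             
242 #######  ##                             
243 ###########                             
244 ###########
```

```bash

python3 -m handwheel '[[[0,0,1],0],[[0,0,1],0],[[0,0,1],0],[[0,0,1],0],[[0,0,0],0]]'
python3 -m handwheel '[[[0,0,1],0],[[0,0,1],0],[[0,0,1],0],[[0,0,0],0],[[0,0,0],0]]'
python3 -m handwheel '[[[0,0,1],0],[[0,0,1],0],[[0,0,1],0],[[0,0,0],0],[[0,0,0],0]]'
```

```text
clock: 61.72
position: [0.5822, 0.123, 0.0427]
orientation: [0.631, 0.776, 0.0, -0.0]
ft_force: [-0.7, 2.5, 1.7]
gripper_width: -0.001
gripper_force: 1.1
clock: 62.13
position: [0.5822, 0.1227, 0.0397]
orientation: [0.631, 0.776, -0.0, 0.0]
ft_force: [-1.0, 1.6, 2.0]
gripper_width: 0.002
gripper_force: 0.8
clock: 62.55
position: [0.5822, 0.1228, 0.0367]
orientation: [0.631, 0.776, -0.0, 0.0]
ft_force: [0.7, 2.5, 1.9]
gripper_width: 0.002
gripper_force: 0.9
```

```bash

python3 -m handwheel '[[[0,0,1],0],[[0,0,1],0],[[0,0,1],0],[[0,0,0],0],[[0,0,0],0]]'
python3 -m handwheel '[[[0,0,1],0],[[0,0,1],0],[[0,0,1],0],[[0,0,0],0],[[0,0,0],0]]'
python3 -m handwheel '[[[0,0,1],0],[[0,0,1],0],[[0,0,0],0],[[0,0,0],0],[[0,0,0],0]]'
python3 -c "
from h import *
asc('side',310,215,350,245)"
```

```text
clock: 62.97
position: [0.5822, 0.1227, 0.0337]
orientation: [0.631, 0.776, -0.0, 0.0]
ft_force: [-0.3, 1.6, 0.5]
gripper_width: -0.004
gripper_force: 0.9
clock: 63.38
position: [0.5825, 0.1232, 0.0322]
orientation: [0.631, 0.776, 0.0, 0.0]
ft_force: [-3.4, 1.0, 12.2]
gripper_width: 0.001
gripper_force: 6.1
clock: 63.8
position: [0.5827, 0.1235, 0.0314]
orientation: [0.631, 0.776, 0.0, 0.001]
ft_force: [-6.7, 0.0, 20.6]
gripper_width: 0.0
gripper_force: 10.3
side cols 310 rows 215
215            ..............  #  ####      
216            .............      #####     
217            .............       ####     
218            .............  ##   #####  # 
219             .............###   ##### .  
220               ...........       ####    
221             # ...............           
222             # ................          
223             #   ................        
224             # ## .............          
225             # ## .........              
226             # ## .......                
227             # ## ..... RR               
228             # ## ..... RR               
229               ## ....  RR               
230               ## ... RRR                
231             RR ##  RRRR                 
232           RRRRR  RRRR                   
233     ##  RRRRRRRRRRR                     
234   ##### RRRRRRRRRR                      
235  ####### RRRRRRR                        
236 ######### RRRRR                         
237 ######### RRR                           
238 ##########                              
239 ###########                             
240 ###########                             
241 #######   #                             
242 #######  ##                             
243 ###########                             
244 ###########
```

```bash

python3 -m handwheel '[[[0,0,0.7],0],[[0,0,0],0],[[0,0,-2],0],[[0,0,-8],0],[[0,0,-15],0]]'
python3 -m handwheel '[[[0,0,-25],0],[[0,0,-30],0],[[0,0,-30],0],[[0,-20,-30],0],[[0,-30,-20],0]]'
python3 -m handwheel '[[[10,-35,0],0],[[10,-35,0],0],[[10,-35,0],0],[[10,-35,0],0],[[0,-20,0],0]]'
python3 - <<'E'
from h import *
to(.59,.08,.1,.2)
o=[]
for n,(x,y) in(('side',(225,205)),('top',(325,145))):
    o.append(cv2.resize(vision.get_image(n)[y:y+110,x:x+110],(395,395),interpolation=cv2.INTER_CUBIC))
cv2.imwrite('pics/fin.png',np.hstack(o))
for n in('side','top'):
  for l in('plate_alu_center','plate_copper_center','lever_tip','jar','glass'):
    print(n,l,[(np.round(d['position'],3).tolist(),round(d['score'],2)) for d in vision.look_for(n,l)[:2]])
for l in((.592,.0866),):
  u=np.array([-.204,.979])
  print([ (proj(n,np.r_[np.array(l)+u*.064,z]).round(1),z) for n in('top','side') for z in(.06,.07,.08)])
asc('side',300,215,350,245)
E
```

```text
clock: 64.27
position: [0.5808, 0.1213, 0.0519]
orientation: [0.631, 0.776, -0.002, -0.001]
ft_force: [-0.2, 0.0, -0.2]
gripper_width: -0.0
gripper_force: 0.0
clock: 64.68
position: [0.5354, 0.1124, 0.1903]
orientation: [0.632, 0.775, 0.001, 0.001]
ft_force: [-0.3, 0.4, 1.0]
gripper_width: 0.001
gripper_force: 0.0
clock: 65.1
position: [0.3644, 0.1189, 0.1874]
orientation: [0.63, 0.776, -0.002, -0.0]
ft_force: [-0.8, -0.7, 0.1]
gripper_width: 0.002
gripper_force: 0.0
pos [0.3644 0.1189 0.1874] yawY 0.207 j7 -0.24 w 0.002 F [-0.8 -0.7  0.1] clk 65.1
delta tool mm [-84.2 213.1  86.9] turn 0.006569487905933924
side plate_alu_center [([0.639, -0.105, 0.096], 0.86)]
side plate_copper_center [([0.415, 0.035, 0.016], 0.75), ([0.618, -0.016, 0.036], 0.67)]
side lever_tip [([0.582, 0.116, 0.066], 0.49)]
side jar [([0.634, 0.325, 0.07], 0.84)]
side glass [([0.516, 0.424, 0.062], 0.75), ([0.619, -0.005, 0.092], 0.29)]
top plate_alu_center [([0.623, -0.099, 0.099], 0.5)]
top plate_copper_center [([0.6, 0.003, 0.096], 0.78), ([0.439, 0.017, 0.017], 0.7)]
top lever_tip [([0.582, 0.117, 0.072], 0.7
[... 1222 characters left out ...]
       
232                   RRRRRRRRRRRRR                   
233               w## RRRRRRRRRRR                     
234             #ww###RRRRRRRRRR                      
235            ww###wwwRRRRRRR                        
236           ww#wwwwww RRRR                          
237          ####wwww### RR                           
238        #######ww##ww                              
239      ############ww####                           
240    ############ww#######                          
241   #######w#w###### ######                         
242  #########www####  #######                        
243 ww########www######w########                      
244 w##########www####w#########
```

View pics/fin.png

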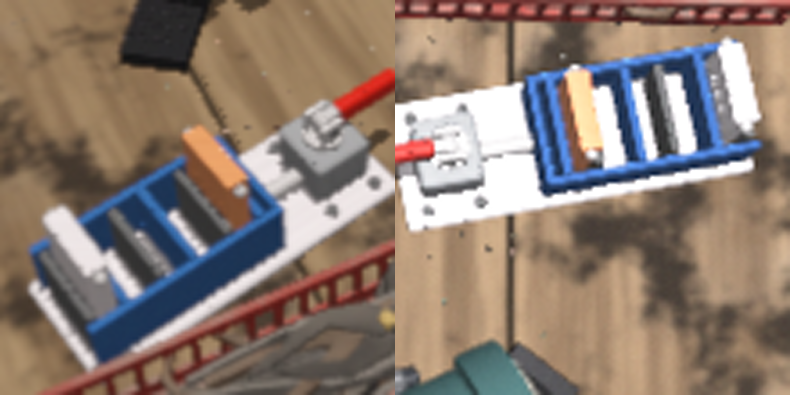

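The final picture shows both plates upright with pins up (alu in bay 1, copper in bay 3), the blue fins closed against them, and the red lever level and pointing along the clamp away from the bays. I'm signing off.

```bash
python3 -c "
from plant import workorder
print(workorder.sign_off())"
```

```text
the job is handed in; nothing more can be done
None
```

The job is handed in (no verdict was returned): both plates present, aluminium in bay 1 and copper in bay 3, stand clamped with pins up, and the bolt is snug with its lever folded fully down; brass was absent, and the jar and tumbler were left alone.

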